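Pour the cherry tomatoes under the wire shelf

TASK

Two long-handled white scoops lie on the prep table. Pick up the one with the blue handle, which holds the two cherry tomatoes, reach in under the low wire shelf, and pour both tomatoes from it into the foil pan there without knocking the scoop or the robot against the rack or touching the tomatoes with the gripper. Then set the empty scoop down upright on the table top.

Things in the scene. Friction and masses are not known exactly. Their poses are not given: they have to be found in the camera images.
- scoop: Blue-handled white scoop. mm, above its underside: trough 100 (x) x 128 (y), floor 36 wide, long sides slope 27 deg out to lips at y +-65, height 29. Handle bar along -x: x -52 to -272, 16 wide, 20 high, centre height 45; end leg holds it level. 180 g, balance at x -98. Rolled 45 deg about the handle either way it empties. Origin: underside of trough centre; z up. Black-handled twin beside it: not wanted.
- tomato_1: Red cherry tomato, a ball 28 mm in diameter, 15 g, rolls freely; starts in the blue-handled scoop. Origin at its centre.
- tomato_2: The second red cherry tomato, same as the first, in the same scoop. Origin at its centre.
- rack: Fixed rack, open at front (its -x, to the robot) and both sides. mm: deck 240x360, 12 high; on it a fixed foil pan, inside 182 (x) x 262 (y), floor at 16, rim at 67, outside 212x292. Low wire shelf above, solid to touch: underside at 216, top 231, x -109 to 119, y -177 to 177. Two posts 16 thick at x 110, y +-170. Origin: table level under pan centre; x away from front; z up.
There are look-alikes about, which are no part of the job. What is shaped like the tomato_1 but orange is not meant.

How it is judged:
By the outcome, as a careful person would: the job done as asked, in the order asked, and still so for the second after the job is handed in, with the robot touching nothing.
It also fails if it takes over 72 s, if anything falls off the work surface, if the arm or the gripper's body presses on something with over 40 N, if the wrist force passes 120 N, or if a joint passes its speed limit or range.

ROBOT

A 7-joint arm with a two-finger parallel gripper is mounted at the origin on the work surface. World frame = base frame: x ahead of the robot, y to its left, z up, the work surface at z = 0. Lengths are in m, angles in rad, forces in N, time in s.
With the tool pointing down it reaches from about 0.425 to 0.925 m from the base axis. Payload 6.8 kg.
Tool frame: the origin (TCP) lies midway between the tips of the shut fingers; the grasp point (between the pads) lies 19 mm behind it; x points along the fingers, z is the direction in which the jaws open and shut, and the axes are right-handed (so a half turn about x gives the same grasp; the last joint's range is limited). The gripper opens to 85 mm and grips with 20 to 120 N. Pads are 22 mm wide; open, the fingers measure 114 mm over their backs; the gripper's body (76 mm by 85 mm) begins 54 mm behind the grasp point. The pads swing forward as they close: fully open they stand 13 mm farther back than shut.
Start: joints at [1.015, 0.477, 0.022, 1.555, -0.011, 1.109, -0.083], TCP at [0.292, -0.608, 0.231] pointing down, gripper open.
Joint ranges: [-2.96, 2.96], [-0.34, 2.1], [-1.41, 1.46], [0.24, 2.44], [-1.37, 4.51], [0.17, 1.92], [-2.96, 2.96]. Speed limits (rad/s): [2.39, 2.39, 3.14, 3.14, 3.14, 3.14, 3.14].

INTERFACE

Orientations are given as a unit quaternion [w, x, y, z].
In Python, from station import bot gives the robot as it stands. The module is installed in compiled form; this text tells all that it offers.
- The arm moves only by the shell command python3 -m jog 'ROWS' [FORCE]. ROWS is text: rows parted by semicolons, each of 7 numbers parted by spaces: the shift along the tool's x, y, z in mm, then the turn, a rotation vector about the tool's x, y, z in units of 6 degrees (1.0 is 6 degrees), then the finger opening in mm, from 0 to 85.4. A call has 1 to 5 rows; each row shifts and turns the commanded pose from where the row before left it, along the tool's axes as they then stand; what a row does not reach is not made up. A row lasts 1/10 s, in which the tool goes at most 50 mm and 8.59 degrees, less where a joint would pass 70% of its speed; a pose out of reach is approached as far as the arm can. A call with a gripper value outside its range is refused whole. The fingers move at their own pace and stop on an object; FORCE is the grip in N (left out, the last holds). Time passes only in rows, so rows that do not move let the fingers close. It gives the time, the measured TCP pose, the force and the opening at its end, in the units of the state.
- bot.get_obs(): the state, without advancing time (a new reading comes with each control period).
- bot.read_camera(name): name is "side" or "top" or "wrist"; returns (picture, depth): 420x560x3 uint8, red, green, blue; 420x560 float32, m along the optical axis (not along the pixel's ray), 0 where there is no reading.
- bot.calibration(name): a dict with "fx", "fy", "cx", "cy" (pixels), "T" (4x4, takes a point from camera to world coordinates). Camera axes: x right, y up, looking along -z (the intrinsics and any distortion apply to the point x, -y, -z); pixel columns grow to the right and rows downward; lengths in m; the calibration is good to about 2 mm. A picture is of the moment at which its call begins: read the wrist's pose just before it. calibration takes no time and is no camera call; for the wrist camera it gives the pose at the moment of the call.
- bot.hand_in(): hands the job in, once; it reports no verdict.
The state is a dict: "t": time; "q": joint angles; "joint_vel": joint speeds; "joint_torque": joint torques, N m; "eef_pos": TCP position; "tool_rot": TCP orientation; "contact_force": force on the tool from outside, world axes, zero at the start; "torque": the same for the moment, N m; "gripper_width": opening from 0.0 (shut) to 1.0 (fully open).
Only numpy, scipy, OpenCV 4.12 (cv2) and the standard library are available. Lean on these libraries where they do the work, as an engineer would, in place of code of your own. Each camera call takes 0.05 s, during which the arm holds its last target.

## Working session

There is one attempt and no reset: what is moved stays moved. The work goes in short steps, Python scripts to look and compute and a shell command to move; the robot and the scene stay as the last step left them, time stands still between calls to the robot, and variables do not carry over. Pictures are saved under pics/ and viewed, and the job is handed in when it is done.

```bash
mkdir -p pics
python3 - <<'E'
from station import bot
import cv2,numpy as np
o=bot.get_obs();print({k:np.round(v,3) for k,v in o.items()})
for n in ("side","top","wrist"):
    c=bot.calibration(n);p,d=bot.read_camera(n)
    cv2.imwrite(f"pics/{n}0.png",p[:,:,::-1]);np.savez(f"pics/{n}0.npz",p=p,d=d,**{k:c[k] for k in c})
    print(n,{k:(np.round(c[k],3).tolist()) if not isinstance(c[k],str) else c[k] for k in c})
E
```

```text
{'t': np.float64(0.0), 'q': array([ 1.015,  0.478,  0.022,  1.556, -0.011,  1.109, -0.083]), 'joint_vel': array([-0.001,  0.001, -0.001, -0.002,  0.   , -0.   , -0.002]), 'joint_torque': array([-0.0000e+00, -5.9644e+01,  1.6080e+00, -2.8120e+01,  1.2000e-02,
        9.0000e-03, -0.0000e+00]), 'eef_pos': array([ 0.292, -0.608,  0.23 ]), 'tool_rot': array([ 0.598,  0.377,  0.599, -0.376]), 'contact_force': array([-0.109, -0.37 , -0.371]), 'torque': array([-0.003, -0.041,  0.027]), 'gripper_width': np.float64(1.001)}
side {'fx': 446.132, 'fy': 446.132, 'cx': 279.953, 'cy': 203.299, 'T': [[-0.977, 0.161, -0.139, 0.603], [-0.213, -0.732, 0.647, 0.647], [0.003, 0.662, 0.75, 0.681], [0.0, 0.0, 0.0, 1.0]]}
top {'fx': 421.212, 'fy': 421.212, 'cx': 282.456, 'cy': 220.358, 'T': [[-0.015, 0.987, -0.159, 0.575], [-1.0, -0.015, 0.002, 0.079], [-0.001, 0.159, 0.987, 0.999], [0.0, 0.0, 0.0, 1.0]]}
wrist {'fx': 315.865, 'fy': 315.865, 'cx': 279.715, 'cy': 213.007, 'T': [[0.432, 0.863, 0.263, 0.359], [-0.902, 0.414, 0.124, -0.576], [-0.002, -0.291, 0.957, 0.373], [0.0, 0.0, 0.0, 1.0]]}
```

View pics/side0.png

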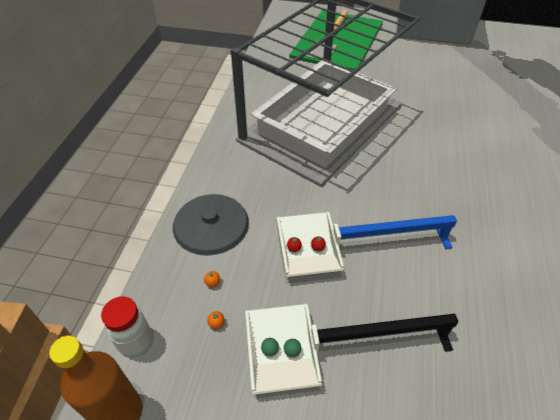

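View pics/top0.png

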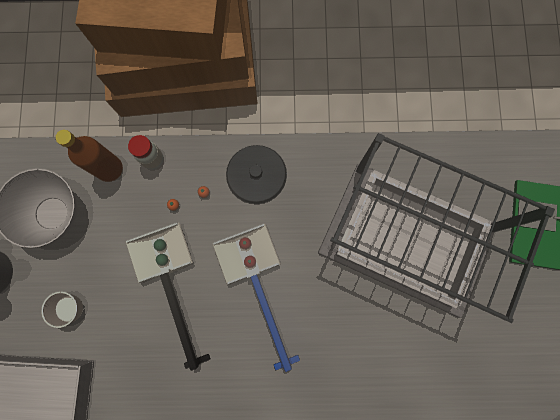

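View pics/wrist0.png

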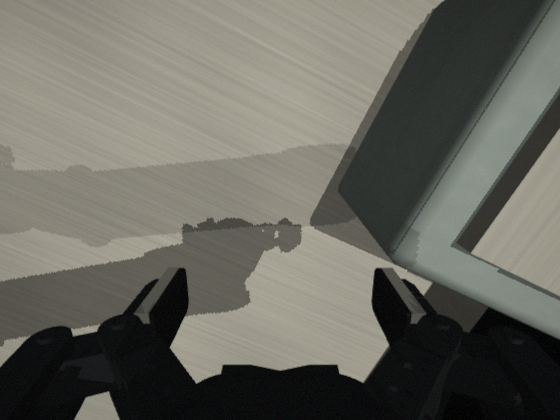

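Side view: blue scoop trough at (310,245) with the two red tomatoes at (294,244) and (318,243); rack at the top. Top view: trough (247,254), handle end (287,362), rack around (425,240). Measuring next.

```bash
cat > h.py <<'E'
import numpy as np,cv2
def cloud(f):
    z=np.load(f);p,d,T=z['p'],z['d'],z['T']
    v,u=np.mgrid[:420,:560]
    X=np.stack([(u-z['cx'])/z['fx']*d,-(v-z['cy'])/z['fy']*d,-d],-1)@T[:3,:3].T+T[:3,3]
    return p,d,X,cv2.cvtColor(p,cv2.COLOR_RGB2HSV)
E
python3 - <<'E'
from h import *
for n in("top","side"):
    p,d,X,h=cloud(f"pics/{n}0.npz")
    ok=d>0
    b=ok&(h[...,0]>105)&(h[...,0]<125)&(h[...,1]>120)&(X[...,2]<.12)
    P=X[b];print(n,b.sum(),P.min(0),P.max(0))
    bar=P[(P[:,2]>.045)]; m=bar[:,:2].mean(0)
    w,V=np.linalg.eigh(np.cov((bar[:,:2]-m).T));ax=V[:,1]*np.sign(V[0,1]);t=(bar[:,:2]-m)@ax
    print('bar',m,ax,np.degrees(np.arctan2(ax[1],ax[0])),t.min(),t.max(),'ends',m+ax*t.min(),m+ax*t.max(),'ztop',np.percentile(bar[:,2],[5,50,95]))
    r=ok&((h[...,0]<4)|(h[...,0]>175))&(h[...,1]>140)&(X[...,2]<.06)
    k,l,s,c=cv2.connectedComponentsWithStats(r.astype(np.uint8))
    for i in range(1,k):
        if s[i,4]>20: print('red',c[i],s[i,4],X[l==i].mean(0),X[l==i].max(0))
    # white trough
    w=ok&(h[...,1]<60)&(h[...,2]>170)
    k,l,s,c=cv2.connectedComponentsWithStats(w.astype(np.uint8))
    for i in range(1,k):
        if s[i,4]>300: print('white',c[i],s[i,4],X[l==i].mean(0),X[l==i].min(0),X[l==i].max(0), cv2.minAreaRect(X[l==i][:,:2].astype(np.float32)*1000))
    tab=ok&(abs(X[...,2])<.01);print('table z',np.median(X[tab][:,2]))
E
```

```text
top 386 [0.39526441 0.04732127 0.00305759] [0.60496387 0.14959013 0.0606887 ]
bar [0.46440467 0.09592584] [0.92973546 0.36822817] 21.606385134827615 -0.06778178756437928 0.14772974063595556 ends [0.40138554 0.07096667] [0.60175425 0.15032409] ztop [0.05231506 0.05549848 0.05818116]
table z 0.0008891300449367368
side 1521 [-0.03609543 -1.13577531 -0.12323033] [0.60393811 0.34296499 0.05820825]
bar [0.50205505 0.11269211] [0.93588345 0.35230977] 20.628656291031266 -0.10848294754549212 0.14479307547589004 ends [0.40052766 0.0744725 ] [0.63756449 0.16370412] ztop [0.04668033 0.0540756  0.05632289]
red [317.75757576 244.25757576] 132 [0.63683342 0.16349972 0.02540049] [0.64942075 0.17184953 0.0328811 ]
red [293.81060606 244.91666667] 132 [0.67892683 0.1744724  0.02569721] [0.69139182 0.18254661 0.03171368]
white [155.48438387 206.36778346] 5283 [ 1.3718074  -0.51665102 -0.73083773] [ 0.95169083 -1.69383856 -0.76554156] [1.43652041 0.4219077  0.00222345] ((1193.16259765625, -635.8819580078125), (472.946044921875, 2122.529052734375), 0.8680438995361328)
white [329.4982699  116.56401384] 317
[... 297 characters left out ...]
73658 -0.36484414 -0.00324619] [ 0.86457578 -0.1180462   0.07066656] ((811.8366088867188, -243.98336791992188), (239.67335510253906, 85.14482879638672), 70.78491973876953)
white [308.74884053 242.78558687] 2803 [0.65429215 0.15694533 0.01794694] [ 0.5852086   0.05920583 -0.0029648 ] [0.72792637 0.24219715 0.05687411] ((650.2491455078125, 148.4477996826172), (121.41742706298828, 159.542724609375), 19.576574325561523)
white [281.81966874 348.01780538] 4830 [0.66059595 0.36350446 0.01810152] [ 0.59343537  0.27034344 -0.00329838] [0.73614657 0.44348215 0.05762452] ((658.8495483398438, 355.857666015625), (114.90013885498047, 148.29913330078125), 19.362253189086914)
table z -0.00011489218968896431
```

Run:
```python
from h import *
import cv2
for n,r in(("top",(310,120,560,350)),("side",(210,0,440,200))):
    p=cv2.imread(f"pics/{n}0.png");a,b,c,d=r
    q=cv2.resize(p[b:d,a:c],None,fx=3,fy=3,interpolation=cv2.INTER_CUBIC);cv2.imwrite(f"pics/{n}0c.png",q);print(q.shape)
```

```text
(690, 750, 3)
(600, 690, 3)
```

View pics/top0c.png

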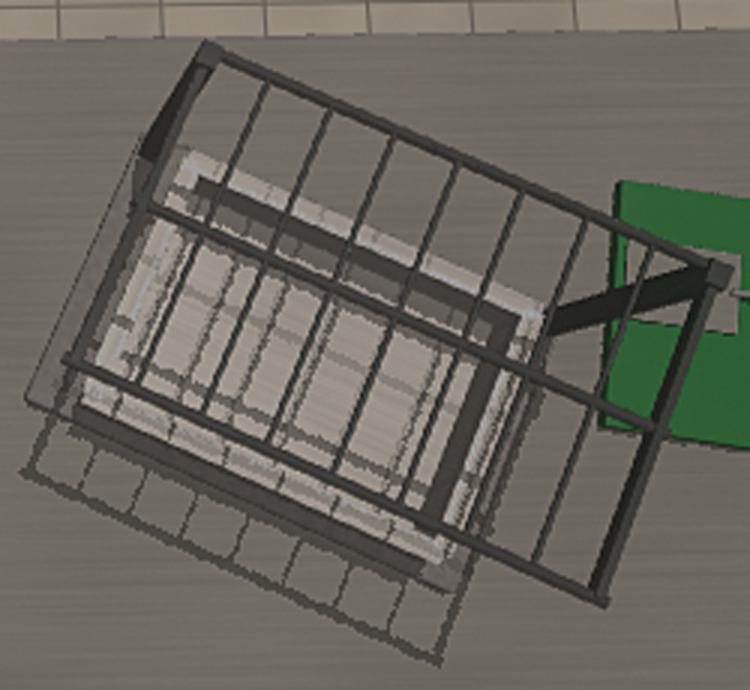

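View pics/side0c.png

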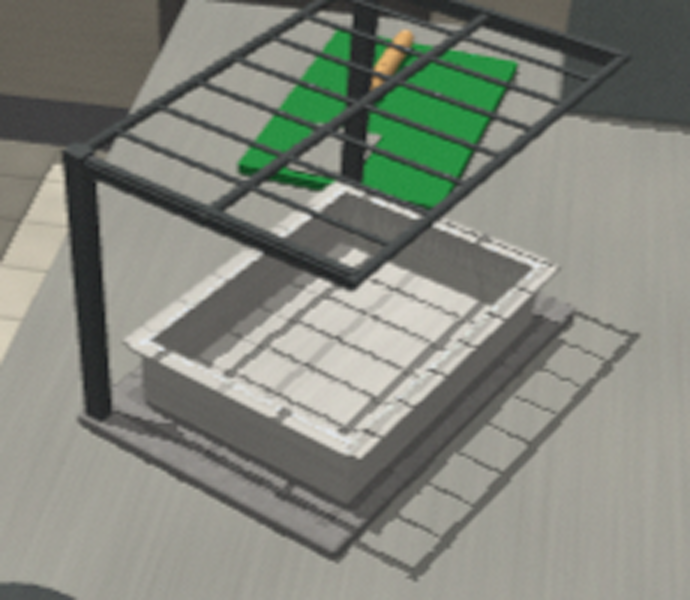

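Run:
```python
from h import *
from scipy.optimize import least_squares
obs={'top':([(119,177,231,205,43),(119,-177,231,727,270),(-109,177,231,65,357),(-109,-177,231,603,604),(-120,180,12,27,402),(-120,-180,12,445,592),(106,146,67,192,150),(106,-146,67,548,308),(-106,-146,67,443,562),(-106,146,67,78,403)],(310,120)),
'side':([(-106,146,67,360,455),(106,146,67,125,345),(-106,-146,67,558,266),(106,-146,67,345,183),(-120,180,12,338,556),(120,180,12,82,420),(119,177,231,66,150),(-109,177,231,352,278),(-109,-177,231,628,55)],(210,0))}
def res(x,sel=('top','side'),pr=0):
    R=[]
    for n in sel:
        z=np.load(f"pics/{n}0.npz");o=np.array(obs[n][0],float);off=obs[n][1]
        c,s=np.cos(x[2]),np.sin(x[2])
        L=o[:,:3]/1000;W=np.c_[x[0]+c*L[:,0]-s*L[:,1],x[1]+s*L[:,0]+c*L[:,1],L[:,2]]
        C=(W-z['T'][:3,3])@z['T'][:3,:3]
        u=z['fx']*C[:,0]/-C[:,2]+z['cx'];v=z['fy']*-C[:,1]/-C[:,2]+z['cy']
        e=np.c_[u-(o[:,3]/3+off[0]),v-(o[:,4]/3+off[1])];R.append(e.ravel())
        if pr:print(n,np.round(e,1).tolist())
    return np.concatenate(R)
for sel in(('top',),('side',),('top','side')):
    r=least_squares(res,[.67,-.21,-.4],args=(sel,),loss='soft_l1');print(sel,r.x,np.degrees(r.x[2]));res(r.x,sel,1)
# depth check tomatoes / scoop in top
p,d,X,h=cloud("pics/top0.npz")
for u,v in((245,243),(250,262)): print(h[v,u],X[v,u])
# scoop rim corners
q=cv2.imread("pics/top0.png")[210:380,200:310];cv2.imwrite("pics/sc.png",cv2.resize(q,None,fx=4.5,fy=4.5,interpolation=cv2.INTER_CUBIC)[:600*2][:765])
q=cv2.imread("pics/side0.png")[190:290,260:470];cv2.imwrite("pics/sc2.png",cv2.resize(q,None,fx=3.8,fy=3.8,interpolation=cv2.INTER_CUBIC))
```

```text
('top',) [ 0.68253513 -0.21499901 -0.45234416] -25.917411180627795
top [[0.1, -2.2], [2.0, -0.8], [-1.8, 0.5], [0.9, 2.1], [-2.5, -0.1], [1.7, 3.3], [-1.4, -1.3], [0.0, -0.5], [0.6, 2.4], [-1.0, -1.6]]
('side',) [ 0.67956076 -0.21244743 -0.45059887] -25.817413626633293
side [[-0.8, 2.3], [-1.6, -0.9], [2.0, 0.0], [-0.8, -2.0], [0.7, -0.0], [-0.4, -1.6], [-1.6, 0.3], [1.4, 0.7], [2.3, -1.4]]
('top', 'side') [ 0.68126427 -0.21426053 -0.4499985 ] -25.78301467559952
top [[-0.5, -1.5], [1.6, -0.4], [-2.2, 1.5], [0.8, 2.7], [-2.8, 0.7], [1.6, 3.7], [-1.8, -0.6], [-0.3, -0.1], [0.5, 2.9], [-1.2, -0.9]]
side [[-1.4, 1.6], [-2.1, -1.4], [1.3, -0.5], [-1.4, -2.4], [0.1, -0.8], [-0.9, -2.1], [-2.2, -0.2], [0.6, -0.1], [1.5, -1.9]]
[ 64  56 101] [0.67898662 0.16480701 0.03507551]
[48 35 87] [0.63514902 0.15328741 0.03690691]
```

View pics/sc.png

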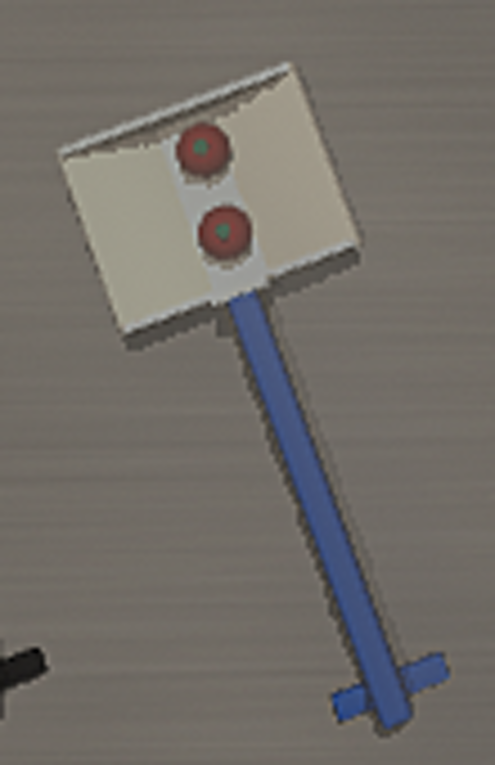

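View pics/sc2.png

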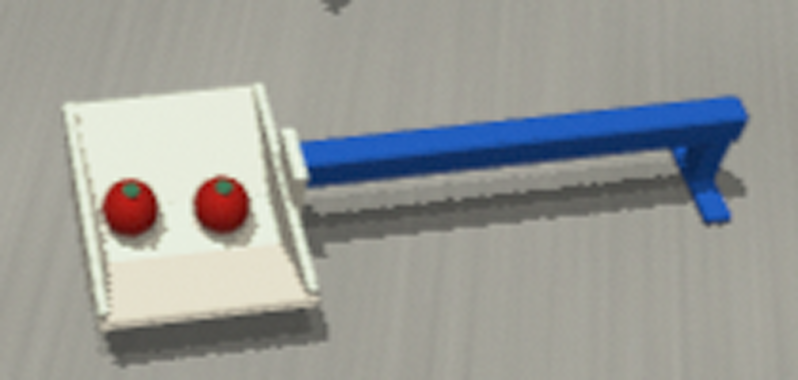

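Run:
```python
from h import *
from scipy.optimize import least_squares
obs={'top':([(50,65,29,62,152),(50,-65,29,290,66),(-50,-65,29,358,245),(-50,65,29,128,333),(-272,8,55,385,730),(-272,-8,55,412,718)],(200,210),4.5),
'side':([(50,65,29,103,326),(50,-65,29,66,104),(-50,65,29,318,300),(-50,-65,29,262,86),(-272,8,55,740,114),(-272,-8,55,738,98)],(260,190),3.8)}
def res(x,sel=('top','side'),pr=0):
    R=[]
    for n in sel:
        z=np.load(f"pics/{n}0.npz");o=np.array(obs[n][0],float);off=obs[n][1];k=obs[n][2]
        c,s=np.cos(x[2]),np.sin(x[2])
        L=o[:,:3]/1000;W=np.c_[x[0]+c*L[:,0]-s*L[:,1],x[1]+s*L[:,0]+c*L[:,1],L[:,2]]
        C=(W-z['T'][:3,3])@z['T'][:3,:3]
        u=z['fx']*C[:,0]/-C[:,2]+z['cx'];v=z['fy']*-C[:,1]/-C[:,2]+z['cy']
        e=np.c_[u-(o[:,3]/k+off[0]),v-(o[:,4]/k+off[1])];R.append(e.ravel())
        if pr:print(n,np.round(e,1).tolist())
    return np.concatenate(R)
for sel in(('top',),('side',),('top','side')):
    r=least_squares(res,[.65,.16,.37],args=(sel,),loss='soft_l1');print(sel,r.x,np.degrees(r.x[2]));res(r.x,sel,1)
```

```text
('top',) [0.65463536 0.16220459 0.34845929] 19.965246372282518
top [[-1.2, -0.2], [0.8, -0.8], [0.9, -0.4], [-1.4, 0.4], [-0.3, 0.4], [0.7, 0.3]]
('side',) [0.65346971 0.16490559 0.35199601] 20.167885541401397
side [[-0.5, 0.0], [-0.8, 0.2], [0.3, 0.1], [-0.7, -0.5], [3.3, 0.7], [0.4, -1.8]]
('top', 'side') [0.65391481 0.16391905 0.35202996] 20.169830796796965
top [[-2.0, 0.2], [-0.1, -0.6], [0.2, -0.2], [-2.0, 0.8], [-0.7, 0.6], [0.3, 0.5]]
side [[-0.6, -0.5], [-0.9, -0.3], [0.1, -0.4], [-0.8, -0.9], [3.0, 0.2], [0.1, -2.3]]
```

```bash
cat >> h.py <<'E'
from scipy.spatial.transform import Rotation as R, Slerp
RACK=(np.array([.681,-.214,0]),-.450); SC=(np.array([.654,.164,0]),.352)
def w(pose,l):
    c,s=np.cos(pose[1]),np.sin(pose[1]);l=np.array(l)/1000
    return pose[0]+np.array([c*l[0]-s*l[1],s*l[0]+c*l[1],l[2]])
def cur():
    from station import bot
    o=bot.get_obs();q=np.array(o['tool_rot']);return o,np.array(o['eef_pos']),R.from_quat(q[[1,2,3,0]])
def down(yaw,sgn,roll=0):
    # tool y = sgn*handle dir; roll (rad) about handle dir
    d=np.array([np.cos(yaw),np.sin(yaw),0]);x=np.array([0,0,-1.]);y=sgn*d
    return R.from_rotvec(roll*d)*R.from_matrix(np.c_[x,y,np.cross(x,y)])
def plan(pos,rot,n,frac=1):
    """rows from the present pose to pos,rot in n equal steps"""
    o,p,r=cur();rv=(r.inv()*rot).as_rotvec();out=[]
    rr=r;pp=p
    for k in range(1,n+1):
        nr=r*R.from_rotvec(rv*k/n);np_=p+(pos-p)*k/n
        out.append(np.r_[rr.inv().apply(np_-pp)*1000,(rr.inv()*nr).as_rotvec()/np.radians(6)]);rr=nr;pp=np_
    for a in out: print(' '.join(f'{v:.2f}' for v in a))
def st():
    o,p,r=cur();print('t%.2f'%o['t'],'p',np.round(p,4),'q',np.round(o['q'],2),'F',np.round(o['contact_force'],1),'M',np.round(o['torque'],2),'g%.3f'%o['gripper_width']);print(np.round(r.as_matrix(),3).tolist())
E
python3 - <<'E'
from h import *
from station import bot
st()
o,p,r=cur();T=bot.calibration('wrist')['T'];print('cam in tool',r.inv().apply(T[:3,3]-p))
print('grasp pt',w(SC,[-200,0,45]),'pour',w(RACK,[-220,0,135]))
for s in(1,-1):
    print(s);plan(np.array([.33,-.36,.30]),down(SC[1],s),10)
E
```

```text
t0.15 p [ 0.292  -0.6081  0.2306] q [ 1.01  0.48  0.02  1.56 -0.01  1.11 -0.08] F [-1.3 -0.5 -0.4] M [0.02 0.05 0.02] g1.003
[[-0.001, 0.901, 0.433], [0.001, 0.433, -0.901], [-1.0, -0.0, -0.001]]
cam in tool [-1.42898873e-01  7.43801877e-02 -3.58985973e-05]
grasp pt [0.46626299 0.09504483 0.045     ] pour [ 0.48290164 -0.11830758  0.135     ]
1
-6.92 14.16 -20.73 0.09 -0.00 0.00
-6.92 13.96 -20.86 0.09 -0.00 0.00
-6.92 13.76 -20.99 0.09 -0.00 0.00
-6.92 13.56 -21.12 0.09 -0.00 0.00
-6.93 13.36 -21.25 0.09 -0.00 0.00
-6.93 13.15 -21.38 0.09 -0.00 0.00
-6.93 12.95 -21.50 0.09 -0.00 0.00
-6.93 12.74 -21.62 0.09 -0.00 0.00
-6.94 12.54 -21.74 0.09 -0.00 0.00
-6.94 12.33 -21.86 0.09 -0.00 0.00
-1
-6.92 14.16 -20.73 -2.91 -0.00 -0.00
-6.92 19.72 -15.53 -2.91 -0.00 -0.00
-6.92 23.47 -8.90 -2.91 -0.00 -0.00
-6.93 25.06 -1.45 -2.91 -0.00 -0.00
-6.93 24.34 6.13 -2.91 -0.00 -0.00
-6.94 21.38 13.15 -2.91 -0.00 -0.00
-6.94 16.45 18.95 -2.91 -0.00 -0.00
-6.95 10.00 23.01 -2.91 -0.00 -0.00
-6.95 2.64 24.96 -2.91 -0.00 -0.00
-6.94 -4.97 24.60 -2.91 -0.00 -0.00
```

Run:
```python
from h import *
plan(np.array([.33,-.30,.30]),down(SC[1],-1),22)
```

```text
-3.14 7.62 -11.88 -1.32 -0.00 -0.00
-3.14 9.18 -10.71 -1.32 -0.00 -0.00
-3.14 10.57 -9.34 -1.32 -0.00 -0.00
-3.14 11.76 -7.80 -1.32 -0.00 -0.00
-3.14 12.73 -6.10 -1.32 -0.00 -0.00
-3.15 13.45 -4.28 -1.32 -0.00 -0.00
-3.15 13.91 -2.39 -1.32 -0.00 -0.00
-3.15 14.10 -0.44 -1.32 -0.00 -0.00
-3.15 14.03 1.51 -1.32 -0.00 -0.00
-3.15 13.69 3.43 -1.32 -0.00 -0.00
-3.15 13.08 5.28 -1.32 -0.00 -0.00
-3.15 12.23 7.04 -1.32 -0.00 -0.00
-3.15 11.14 8.66 -1.32 -0.00 -0.00
-3.16 9.84 10.11 -1.32 -0.00 -0.00
-3.16 8.35 11.37 -1.32 -0.00 -0.00
-3.16 6.70 12.42 -1.32 -0.00 -0.00
-3.16 4.92 13.22 -1.32 -0.00 -0.00
-3.16 3.05 13.78 -1.32 -0.00 -0.00
-3.16 1.12 14.06 -1.32 -0.00 -0.00
-3.16 -0.84 14.08 -1.32 -0.00 -0.00
-3.16 -2.77 13.83 -1.32 -0.00 -0.00
-3.16 -4.65 13.32 -1.32 -0.00 -0.00
```

```bash
python3 -m jog '-3 8 -12 -1.3 0 0 85; -3 9 -11 -1.3 0 0 85; -3 11 -9 -1.3 0 0 85; -3 12 -8 -1.3 0 0 85; -3 13 -6 -1.3 0 0 85'
python3 -m jog '-3 13 -4 -1.3 0 0 85; -3 14 -2 -1.3 0 0 85; -3 14 0 -1.3 0 0 85; -3 14 2 -1.3 0 0 85; -3 14 3 -1.3 0 0 85'
python3 -m jog '-3 13 5 -1.3 0 0 85; -3 12 7 -1.3 0 0 85; -3 11 9 -1.3 0 0 85; -3 10 10 -1.3 0 0 85; -3 8 11 -1.3 0 0 85'
python3 -m jog '-3 7 12 -1.3 0 0 85; -3 5 13 -1.3 0 0 85; -3 3 14 -1.3 0 0 85; -3 1 14 -1.3 0 0 85; -3 -1 14 -1.3 0 0 85'
python3 -c "
from h import *
st()
plan(w(RACK,[-220,-20,135])-[0,0,0],down(RACK[1],-1),12)"
```

```text
t: 0.65
eef_pos: [0.3018, -0.5368, 0.2461]
tool_rot: [0.69, 0.153, 0.691, -0.153]
contact_force: [-0.1, 0.3, 0.4]
gripper_width: 0.992
t: 1.15
eef_pos: [0.3126, -0.4674, 0.2611]
tool_rot: [0.702, -0.086, 0.702, 0.086]
contact_force: [-0.0, 0.1, -0.1]
gripper_width: 0.996
t: 1.65
eef_pos: [0.323, -0.3984, 0.2762]
tool_rot: [0.633, -0.315, 0.633, 0.316]
contact_force: [1.1, 0.2, -0.1]
gripper_width: 0.997
t: 2.15
eef_pos: [0.334, -0.3292, 0.2912]
tool_rot: [0.491, -0.508, 0.491, 0.509]
contact_force: [-0.2, -0.3, 0.4]
gripper_width: 0.991
t2.15 p [ 0.334  -0.3292  0.2912] q [ 1.15  0.11 -0.54  1.92  0.07  1.12  2.19] F [-0.2 -0.3  0.4] M [ 0.01 -0.02  0.04] g0.991
[[-0.0, -0.999, -0.034], [0.0, -0.034, 0.999], [-1.0, 0.0, 0.0]]
13.02 -12.23 15.66 0.39 0.00 -0.00
13.02 -11.59 16.14 0.39 0.00 -0.00
13.02 -10.93 16.59 0.39 0.00 -0.00
13.02 -10.25 17.02 0.39 0.00 -0.00
13.02 -9.55 17.42 0.39 0.00 -0.00
13.02 -8.84 17.79 0.39 0.00 -0.00
13.02 -8.12 18.14 0.39 0.00 -0.00
13.02 -7.38 18.45 0.39 0.00 -0.00
13.02 -6.63 18.73 0.39 0.00 -0.00
13.02 -5.86 18.98 0.39 0.00 -0.00
13.02 -5.09 19.21 0.39 0.00 -0.00
13.02 -4.31 19.40 0.39 0.00 -0.00
```

```bash
python3 -m jog '13 -12 16 0.4 0 0 85; 13 -12 16 0.4 0 0 85; 13 -11 17 0.4 0 0 85; 13 -10 17 0.4 0 0 85; 13 -10 17 0.4 0 0 85'
python3 -m jog '13 -9 18 0.4 0 0 85; 13 -8 18 0.4 0 0 85; 13 -7 18 0.4 0 0 85; 13 -7 19 0.4 0 0 85; 13 -6 19 0.4 0 0 85'
python3 -m jog '13 -5 19 0.4 0 0 85; 13 -4 19 0.4 0 0 85'
python3 -c "
from h import *
st()
G=w(RACK,[-220,0,135])
for s in (1,-1):
  rot=down(RACK[1],-1,s*np.radians(55));print(s);plan(G+rot.apply([.019,0,0]),rot,8)"
```

```text
t: 2.65
eef_pos: [0.3938, -0.2492, 0.2257]
tool_rot: [0.543, -0.452, 0.544, 0.452]
contact_force: [0.4, -0.9, -0.4]
gripper_width: 0.995
t: 3.15
eef_pos: [0.4538, -0.1701, 0.1606]
tool_rot: [0.588, -0.393, 0.588, 0.393]
contact_force: [-0.2, -0.2, 0.2]
gripper_width: 0.993
t: 3.35
eef_pos: [0.4773, -0.1388, 0.1346]
tool_rot: [0.604, -0.368, 0.604, 0.368]
contact_force: [0.8, -0.0, -0.2]
gripper_width: 0.998
t3.35 p [ 0.4773 -0.1388  0.1346] q [ 0.64  0.37 -0.58  2.03  0.27  0.81  1.  ] F [ 0.8 -0.  -0.2] M [-0.03 -0.   -0.01] g0.998
[[-0.0, -0.889, 0.458], [0.0, 0.458, 0.889], [-1.0, 0.0, -0.0]]
1
1.31 0.60 4.55 -0.03 -1.15 0.01
1.85 0.58 4.36 -0.03 -1.15 0.01
2.36 0.56 4.11 -0.03 -1.15 0.01
2.83 0.55 3.80 -0.03 -1.15 0.01
3.27 0.53 3.43 -0.03 -1.15 0.01
3.66 0.52 3.02 -0.03 -1.15 0.01
3.99 0.50 2.56 -0.03 -1.15 0.01
4.27 0.49 2.06 -0.03 -1.15 0.01
-1
1.31 0.50 0.66 -0.03 1.15 -0.02
1.22 0.50 0.81 -0.03 1.15 -0.02
1.12 0.50 0.95 -0.03 1.15 -0.02
1.00 0.49 1.08 -0.03 1.15 -0.02
0.86 0.49 1.19 -0.03 1.15 -0.02
0.71 0.49 1.29 -0.03 1.15 -0.02
0.55 0.49 1.37 -0.03 1.15 -0.02
0.38 0.48 1.42 -0.03 1.15 -0.02
```

```bash
python3 -m jog '1 0.5 1 0 1.15 0 85; 1 0.5 1 0 1.15 0 85; 1 0.5 1 0 1.15 0 85; 1 0.5 1 0 1.15 0 85'
python3 -m jog '1 0.5 1 0 1.15 0 85; 1 0.5 1 0 1.15 0 85; 0.5 0.5 1.5 0 1.15 0 85; 0.5 0.5 1.5 0 1.15 0 85'
python3 -c "
from h import *
st()
G=w(RACK,[-220,0,135])
for s in (-1,):
  rot=down(RACK[1],-1,s*np.radians(62));print(s);plan(G+rot.apply([.019,0,0]),rot,1)
  rot=down(RACK[1],-1,0);print(s);plan(G+rot.apply([.019,0,0]),rot,8)
"
```

```text
t: 3.75
eef_pos: [0.4773, -0.1356, 0.1313]
tool_rot: [0.441, -0.447, 0.731, 0.268]
contact_force: [0.1, -0.1, -0.3]
gripper_width: 0.996
t: 4.15
eef_pos: [0.4765, -0.1323, 0.1253]
tool_rot: [0.254, -0.498, 0.814, 0.155]
contact_force: [-1.1, -0.2, -0.4]
gripper_width: 0.998
t4.15 p [ 0.4765 -0.1323  0.1253] q [-0.04  0.71 -0.33  1.85  0.78  1.54  0.3 ] F [-1.1 -0.2 -0.4] M [ 0.8  -0.37  0.03] g0.998
[[-0.374, -0.89, 0.259], [-0.733, 0.455, 0.505], [-0.567, -0.001, -0.823]]
-1
0.71 0.24 -1.48 -0.12 1.09 -0.18
-1
-0.92 0.08 2.04 -0.03 -1.15 -0.01
-0.67 0.07 2.14 -0.03 -1.15 -0.01
-0.41 0.07 2.20 -0.03 -1.15 -0.01
-0.14 0.06 2.24 -0.03 -1.15 -0.01
0.13 0.05 2.24 -0.03 -1.15 -0.01
0.40 0.05 2.21 -0.03 -1.15 -0.01
0.66 0.04 2.14 -0.03 -1.15 -0.01
0.92 0.04 2.05 -0.03 -1.15 -0.01
```

```bash
python3 -c "
from h import *
G=w(SC,[-200,0,45]);rot=down(SC[1],-1)
plan(G+[0,0,.07],rot,12)
"
```

```text
-13.09 9.38 10.04 -0.60 -0.72 -0.32
-12.56 8.27 11.58 -0.60 -0.72 -0.32
-11.88 7.09 12.99 -0.60 -0.72 -0.32
-11.06 5.85 14.27 -0.60 -0.72 -0.32
-10.11 4.56 15.40 -0.60 -0.72 -0.32
-9.03 3.24 16.38 -0.60 -0.72 -0.32
-7.84 1.90 17.18 -0.60 -0.72 -0.32
-6.55 0.55 17.81 -0.60 -0.72 -0.32
-5.18 -0.78 18.24 -0.60 -0.72 -0.32
-3.73 -2.09 18.49 -0.60 -0.72 -0.32
-2.24 -3.36 18.55 -0.60 -0.72 -0.32
-0.70 -4.58 18.41 -0.60 -0.72 -0.32
```

```bash
python3 -m jog '-13 9 10 -0.6 -0.72 -0.32 85; -12.5 8 11.5 -0.6 -0.72 -0.32 85; -12 7 13 -0.6 -0.72 -0.32 85; -11 6 14 -0.6 -0.72 -0.32 85; -10 4.5 15.5 -0.6 -0.72 -0.32 85'
python3 -m jog '-9 3 16.5 -0.6 -0.72 -0.32 85; -8 2 17 -0.6 -0.72 -0.32 85; -6.5 0.5 18 -0.6 -0.72 -0.32 85; -5 -1 18 -0.6 -0.72 -0.32 85; -4 -2 18.5 -0.6 -0.72 -0.32 85'
python3 -m jog '-2 -3 18.5 -0.6 -0.72 -0.32 85; -1 -4.5 18.5 -0.6 -0.72 -0.32 85; 0 0 0 0 0 0 85'
python3 - <<'E'
from h import *
from station import bot
st()
G=w(SC,[-200,0,45]);rot=down(SC[1],-1)
plan(G+[0,0,-.019],rot,1)
for n in("top","side"):
    c=bot.calibration(n);p,d=bot.read_camera(n)
    cv2.imwrite(f"pics/{n}1.png",p[:,:,::-1]);np.savez(f"pics/{n}1.npz",p=p,d=d,**{k:c[k] for k in c})
E
```

```text
t: 4.65
eef_pos: [0.4721, -0.0376, 0.1211]
tool_rot: [0.334, -0.56, 0.672, 0.35]
contact_force: [-0.3, -0.7, 0.6]
gripper_width: 0.997
t: 5.15
eef_pos: [0.4683, 0.0567, 0.1172]
tool_rot: [-0.391, 0.583, -0.487, -0.519]
contact_force: [-0.8, -0.5, 1.1]
gripper_width: 0.994
t: 5.45
eef_pos: [0.4659, 0.0933, 0.1152]
tool_rot: [-0.406, 0.581, -0.405, -0.577]
contact_force: [0.2, -0.9, -0.2]
gripper_width: 0.996
t5.45 p [0.4659 0.0933 0.1152] q [ 0.37  0.43 -0.84  2.09  0.45  0.8   1.17] F [ 0.2 -0.9 -0.2] M [-0.01  0.02  0.01] g0.996
[[0.006, -0.94, -0.342], [-0.001, -0.342, 0.94], [-1.0, -0.005, -0.003]]
89.21 -0.46 1.85 -0.03 -0.03 0.05
```

View pics/side1.png

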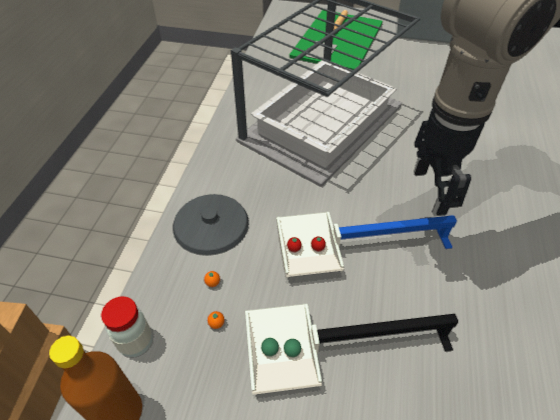

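View pics/top1.png

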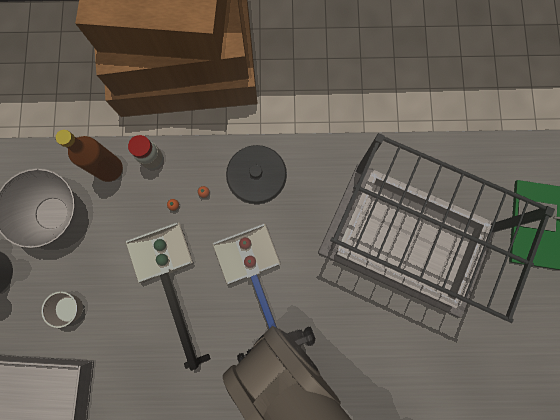

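The open fingers straddle the blue handle (side view about (445,195), handle end at (455,222)); scoop and tomatoes have not moved. Descending.

```bash
python3 -m jog '20 0 0.5 0 0 0 85; 20 0 0.5 0 0 0 85; 20 0 0.5 0 0 0 85; 15 0 0 0 0 0 85; 10 0 0 0 0 0 85'
python3 -m jog '4 0 0 0 0 0 85; 0 0 0 0 0 0 60; 0 0 0 0 0 0 50; 0 0 0 0 0 0 40; 0 0 0 0 0 0 32' 20
python3 -c "
from h import *
st()"
python3 -m jog '0 0 0 0 0 0 26; 0 0 0 0 0 0 22; 0 0 0 0 0 0 18; 0 0 0 0 0 0 15; 0 0 0 0 0 0 12' 30
python3 -c "
from h import *
st()"
```

```text
t: 6.05
eef_pos: [0.466, 0.0946, 0.0292]
tool_rot: [-0.405, 0.582, -0.406, -0.577]
contact_force: [0.2, 0.5, 0.8]
gripper_width: 0.997
t: 6.55
eef_pos: [0.4667, 0.0948, 0.0268]
tool_rot: [-0.406, 0.582, -0.405, -0.577]
contact_force: [0.5, 0.5, -0.4]
gripper_width: 0.38
t6.55 p [0.4667 0.0948 0.0268] q [ 0.24  0.57 -0.71  2.14  0.64  0.64  1.01] F [ 0.5  0.5 -0.4] M [-0.03  0.02  0.03] g0.380
[[0.007, -0.94, -0.342], [-0.002, -0.342, 0.94], [-1.0, -0.006, -0.005]]
t: 7.05
eef_pos: [0.4664, 0.0948, 0.0265]
tool_rot: [-0.406, 0.582, -0.405, -0.577]
contact_force: [-0.9, -0.3, 3.8]
gripper_width: 0.179
t7.05 p [0.4664 0.0948 0.0265] q [ 0.24  0.57 -0.71  2.14  0.64  0.64  1.01] F [-0.9 -0.3  3.8] M [0.01 0.25 0.01] g0.179
[[0.007, -0.94, -0.342], [-0.002, -0.342, 0.94], [-1.0, -0.005, -0.005]]
```

```bash
python3 -m jog '0 0 0 0 0 0 2; 0 0 0 0 0 0 2; 0 0 0 0 0 0 2' 70
python3 -m jog '0 0 0 0 0 0 2; 0 0 0 0 0 0 2' 115
python3 -m jog '-3 0 0 0 0 0 2; -5 0 0 0 0 0 2; -8 0 0 0 0 0 2; -10 0 0 0 0 0 2; -8 0 0 0 0 0 2'
python3 - <<'E'
from h import *
from station import bot
st()
for n in("top","side"):
    c=bot.calibration(n);p,d=bot.read_camera(n)
    cv2.imwrite(f"pics/{n}2.png",p[:,:,::-1]);np.savez(f"pics/{n}2.npz",p=p,d=d,**{k:c[k] for k in c})
E
```

```text
t: 7.35
eef_pos: [0.4664, 0.0948, 0.0266]
tool_rot: [-0.406, 0.582, -0.405, -0.577]
contact_force: [-2.2, -2.3, 4.5]
gripper_width: 0.176
t: 7.55
eef_pos: [0.4665, 0.0948, 0.0267]
tool_rot: [-0.406, 0.582, -0.405, -0.577]
contact_force: [-1.5, -1.9, 6.5]
gripper_width: 0.163
t: 8.05
eef_pos: [0.4663, 0.0951, 0.0614]
tool_rot: [-0.406, 0.582, -0.405, -0.577]
contact_force: [-0.1, -0.5, -1.6]
gripper_width: 0.164
t8.05 p [0.4663 0.0951 0.0614] q [ 0.29  0.52 -0.76  2.12  0.56  0.7   1.07] F [-0.1 -0.5 -1.6] M [-0.06  0.25 -0.02] g0.164
[[0.007, -0.939, -0.343], [-0.002, -0.343, 0.939], [-1.0, -0.006, -0.004]]
```

View pics/side2.png

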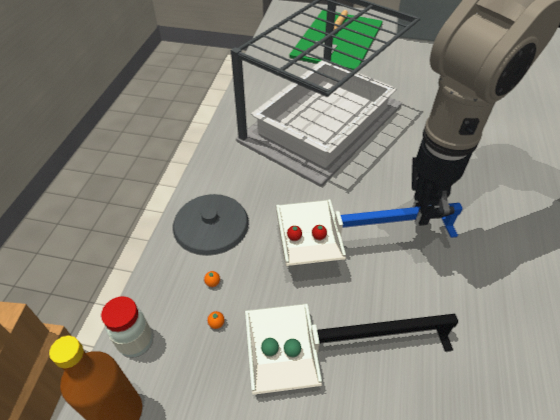

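Scoop is off the table with both tomatoes aboard (295,233) and (319,232). Checking its pitch.

```bash
cat >> h.py <<'E'
def fitscoop(tag,picks=None):
    """pose of blue bar + trough lips from clouds"""
    for n in("side","top"):
        p,d,X,h=cloud(f"pics/{n}{tag}.npz")
        b=(d>0)&(h[...,0]>105)&(h[...,0]<125)&(h[...,1]>120)&(X[...,2]<.3)&(X[...,2]>.03)&(X[...,0]>.2)
        k,l,s,c=cv2.connectedComponentsWithStats(b.astype(np.uint8))
        for i in range(1,k):
            if s[i,4]>60:
                P=X[l==i];m=np.median(P,0);dv=P-m
                _,_,V=np.linalg.svd(P-P.mean(0),full_matrices=False);a=V[0]*np.sign(V[0,0])
                print(n,s[i,4],'mean',P.mean(0).round(4),'dir',a.round(3),'yaw',np.degrees(np.arctan2(a[1],a[0])).round(1),'pitch up',np.degrees(np.arcsin(a[2])).round(1))
E
python3 - <<'E'
from h import *
fitscoop('0');fitscoop('2')
for t in '02':
    p,d,X,h=cloud(f"pics/side{t}.npz")
    r=(d>0)&((h[...,0]<4)|(h[...,0]>175))&(h[...,1]>140)&(X[...,2]<.3)&(X[...,0]<.75)&(X[...,1]<.25)
    k,l,s,c=cv2.connectedComponentsWithStats(r.astype(np.uint8))
    for i in range(1,k):
        if s[i,4]>20: print(t,'red',c[i].round(1),X[l==i].mean(0).round(4))
    wm=(d>0)&(h[...,1]<60)&(h[...,2]>150)&(X[...,2]<.2)&(X[...,2]>.005)&(np.linalg.norm(X[...,:2]-[.654,.164],axis=-1)<.1)
    P=X[wm];c,s=np.cos(.352),np.sin(.352);q=P-np.array([.654,.164,0]);lx=c*q[:,0]+s*q[:,1]
    for a in np.arange(-.06,.06,.02):
        m=(lx>a)&(lx<a+.02);print(t,round(a,2),m.sum(),np.percentile(P[m,2],[3,50,97]).round(4))
E
```

```text
side 1325 mean [0.5002 0.1125 0.0511] dir [0.94  0.341 0.007] yaw 19.9 pitch up 0.4
top 282 mean [0.46   0.0949 0.0554] dir [0.926 0.378 0.002] yaw 22.2 pitch up 0.1
side 308 mean [0.4092 0.0857 0.0649] dir [0.185 0.21  0.96 ] yaw 48.6 pitch up 73.8
side 914 mean [0.5375 0.1264 0.0868] dir [ 0.938  0.347 -0.011] yaw 20.3 pitch up -0.6
top 136 mean [0.5316 0.1214 0.09  ] dir [ 0.906  0.424 -0.007] yaw 25.1 pitch up -0.4
0 red [317.8 244.3] [0.6368 0.1635 0.0254]
0 red [293.8 244.9] [0.6789 0.1745 0.0257]
0 -0.06 378 [0.0067 0.032  0.0555]
0 -0.04 446 [0.0059 0.0188 0.0294]
0 -0.02 471 [0.006  0.0186 0.0295]
0 0.0 467 [0.0054 0.0185 0.0293]
0 0.02 439 [0.006  0.0193 0.0297]
0 0.04 302 [0.0059 0.029  0.0353]
2 red [318.8 232.7] [0.6373 0.1642 0.0604]
2 red [294.1 233.4] [0.6792 0.1749 0.0604]
2 -0.06 427 [0.0388 0.0664 0.0909]
2 -0.04 549 [0.0378 0.052  0.0645]
2 -0.02 566 [0.0377 0.0521 0.0646]
2 0.0 606 [0.0379 0.0505 0.0641]
2 0.02 527 [0.0377 0.0528 0.0644]
2 0.04 381 [0.0384 0.0615 0.0703]
```

Run:
```python
from h import *
p,d,X,h=cloud("pics/side0.npz")
print(X[205:260:9,180:245:9].round(3).reshape(-1,3)[::3]); s=X[200:260,175:245];print('lid max z',np.nanpercentile(s[...,2],99.5))
G=w(RACK,[-220,330,0]);G[2]=.122
print(G);plan(G,down(RACK[1],-1),24)
```

```text
[[ 0.926  0.108  0.   ]
 [ 0.866  0.11   0.017]
 [ 0.816  0.094  0.012]
 [ 0.894  0.138  0.015]
 [ 0.837  0.139  0.031]
 [ 0.792  0.114  0.014]
 [ 0.868  0.157  0.017]
 [ 0.818  0.146  0.018]
 [ 0.896  0.182  0.013]
 [ 0.845  0.174  0.018]
 [ 0.796  0.161  0.015]
 [ 0.872  0.198  0.013]
 [ 0.823  0.189  0.015]
 [ 0.778  0.167 -0.001]
 [ 0.85   0.213  0.011]
 [ 0.804  0.197  0.003]
 [ 0.88   0.231 -0.002]
 [ 0.832  0.221 -0.001]
 [ 0.783  0.209 -0.002]]
lid max z 0.03659138154511392
[0.62644026 0.17883996 0.122     ]
-2.46 -7.45 0.99 0.32 -0.00 0.00
-2.46 -7.41 1.24 0.32 -0.00 0.00
-2.47 -7.37 1.48 0.32 -0.00 0.00
-2.47 -7.31 1.73 0.32 -0.00 0.00
-2.47 -7.25 1.97 0.32 -0.00 0.00
-2.47 -7.18 2.21 0.32 -0.00 0.00
-2.48 -7.10 2.45 0.32 -0.00 0.00
-2.48 -7.02 2.69 0.32 -0.00 0.00
-2.48 -6.92 2.92 0.32 -0.00 0.00
-2.48 -6.82 3.15 0.32 -0.00 0.00
-2.49 -6.71 3.37 0.32 -0.00 0.00
-2.49 -6.59 3.59 0.32 -0.00 0.00
-2.49 -6.47 3.81 0.32 -0.00 0.00
-2.49 -6.34 4.03 0.32 -0.00 0.00
-2.50 -6.20 4.23 0.32 -0.00 0.00
-2.50 -6.05 4.44 0.32 -0.00 0.00
-2.50 -5.90 4.64 0.32 -0.00 0.00
-2.50 -5.74 4.83 0.32 -0.00 0.00
-2.50 -5.58 5.02 0.32 -0.00 0.00
-2.50 -5.41 5.20 0.32 -0.00 0.00
-2.51 -5.23 5.38 0.32 -0.00 0.00
-2.51 -5.05 5.55 0.32 -0.00 0.00
-2.51 -4.86 5.72 0.32 -0.00 0.00
-2.51 -4.66 5.88 0.32 -0.00 0.00
```

```bash
python3 -m jog '-6 -3 0.5 0.1 0 0 2; -8 -5 1 0.2 0 0 2; -8 -7 1 0.3 0 0 2; -8 -7.5 1.5 0.32 0 0 2; -8 -7.5 1.5 0.32 0 0 2'
python3 -m jog '-6 -7.5 2 0.32 0 0 2; -5 -7.5 2 0.32 0 0 2; -4 -7 2.5 0.32 0 0 2; -3 -7 2.5 0.32 0 0 2; -2 -7 3 0.32 0 0 2'
python3 -m jog '-1 -7 3 0.32 0 0 2; 0 -7 3.5 0.32 0 0 2; 0 -6.5 3.5 0.32 0 0 2; 0 -6.5 4 0.32 0 0 2; 0 -6.5 4 0.32 0 0 2'
python3 -m jog '0 -6 4 0.32 0 0 2; 0 -6 4.5 0.32 0 0 2; 0 -6 5 0.32 0 0 2; 0 -6 5 0.32 0 0 2; 0 -5.5 5 0.32 0 0 2'
python3 - <<'E'
from h import *
st()
G=w(RACK,[-220,330,0]);G[2]=.122
plan(G,down(RACK[1],-1),6)
E
```

```text
t: 8.65
eef_pos: [0.4938, 0.1098, 0.0994]
tool_rot: [-0.444, 0.554, -0.442, -0.549]
contact_force: [-0.9, -0.2, -1.6]
gripper_width: 0.167
t: 9.15
eef_pos: [0.5271, 0.1268, 0.1188]
tool_rot: [-0.488, 0.514, -0.487, -0.51]
contact_force: [-0.4, -0.7, -1.6]
gripper_width: 0.167
t: 9.65
eef_pos: [0.5606, 0.1445, 0.1195]
tool_rot: [0.53, -0.472, 0.528, 0.468]
contact_force: [0.3, -0.2, -1.7]
gripper_width: 0.168
t: 10.15
eef_pos: [0.594, 0.1623, 0.1196]
tool_rot: [0.567, -0.426, 0.565, 0.422]
contact_force: [0.3, -0.5, -1.7]
gripper_width: 0.162
t10.15 p [0.594  0.1623 0.1196] q [ 0.09  0.58 -0.63  1.77  0.42  0.92  0.57] F [ 0.3 -0.5 -1.7] M [ 0.06  0.25 -0.01] g0.162
[[0.006, -0.96, 0.282], [-0.002, 0.282, 0.96], [-1.0, -0.006, -0.001]]
-0.37 -4.42 4.18 0.26 -0.00 0.01
-0.38 -4.30 4.29 0.26 -0.00 0.01
-0.38 -4.18 4.41 0.26 -0.00 0.01
-0.39 -4.06 4.52 0.26 -0.00 0.01
-0.39 -3.93 4.63 0.26 -0.00 0.01
-0.39 -3.80 4.74 0.26 -0.00 0.01
```

```bash
python3 -m jog '-0.5 -5 4 0.3 0 0 2; -0.5 -5 4 0.3 0 0 2; -0.5 -4.5 4 0.3 0 0 2; -0.5 -4 4 0.3 0 0 2; -0.5 -3 3 0.2 0 0 2'
python3 -m jog '0 -2 2 0.1 0 0 2; 0 -1 1 0.05 0 0 2; 0 0 0 0 0 0 2; 0 0 0 0 0 0 2'
python3 - <<'E'
from h import *
from station import bot
for n in("top","side"):
    c=bot.calibration(n);p,d=bot.read_camera(n)
    cv2.imwrite(f"pics/{n}3.png",p[:,:,::-1]);np.savez(f"pics/{n}3.npz",p=p,d=d,**{k:c[k] for k in c})
st();fitscoop('3')
G=w(RACK,[-220,-30,0]);G[2]=.122
plan(G,down(RACK[1],-1),24)
E
```

```text
t: 10.65
eef_pos: [0.6208, 0.1729, 0.1227]
tool_rot: [0.597, -0.383, 0.594, 0.379]
contact_force: [-0.9, -0.1, -2.9]
gripper_width: 0.164
t: 11.05
eef_pos: [0.6241, 0.174, 0.1226]
tool_rot: [0.599, -0.379, 0.597, 0.375]
contact_force: [-0.7, 0.3, -1.6]
gripper_width: 0.165
t11.15 p [0.6241 0.174  0.1227] q [ 0.04  0.61 -0.58  1.69  0.4   0.96  0.44] F [ 0.6 -0.2 -2.7] M [ 0.07  0.19 -0.01] g0.167
[[0.006, -0.903, 0.431], [-0.002, 0.431, 0.903], [-1.0, -0.007, 0.001]]
side 668 mean [0.7105 0.1398 0.1478] dir [ 0.846 -0.518 -0.129] yaw -31.5 pitch up -7.4
side 802 mean [0.5828 0.2011 0.1349] dir [ 0.575 -0.377  0.726] yaw -33.2 pitch up 46.5
top 270 mean [0.7213 0.1287 0.151 ] dir [ 0.906 -0.423 -0.005] yaw -25.0 pitch up -0.3
0.02 0.07 -14.78 0.00 0.00 0.00
0.02 0.07 -14.78 0.00 0.00 0.00
0.02 0.07 -14.78 0.00 0.00 0.00
0.02 0.06 -14.78 0.00 0.00 0.00
0.02 0.06 -14.78 0.00 0.00 0.00
0.02 0.06 -14.78 0.00 0.00 0.00
0.02 0.05 -14.78 0.00 0.00 0.00
0.02 0.05 -14.78 0.00 0.00 0.00
0.02 0.05 -14.78 0.00 0.00 0.00
0.02 0.05 -14.78 0.00 0.00 0.00
0.02 0.04 -14.78 0.00 0.00 0.00
0.02 0.04 -14.78 0.00 0.00 0.00
0.02 0.04 -14.78 0.00 0.00 0.00
0.02 0.03 -14.78 0.00 0.00 0.00
0.02 0.03 -14.78 0.00 0.00 0.00
0.02 0.03 -14.78 0.00 0.00 0.00
0.02 0.02 -14.78 0.00 0.00 0.00
0.02 0.02 -14.78 0.00 0.00 0.00
0.03 0.02 -14.78 0.00 0.00 0.00
0.03 0.02 -14.78 0.00 0.00 0.00
0.03 0.01 -14.78 0.00 0.00 0.00
0.03 0.01 -14.78 0.00 0.00 0.00
0.03 0.01 -14.78 0.00 0.00 0.00
0.03 0.00 -14.78 0.00 0.00 0.00
```

View pics/side3.png

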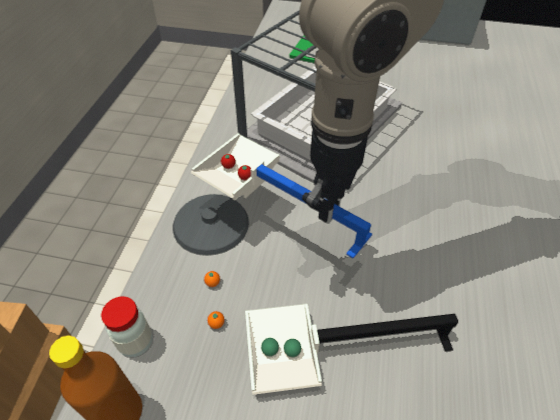

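View pics/top3.png

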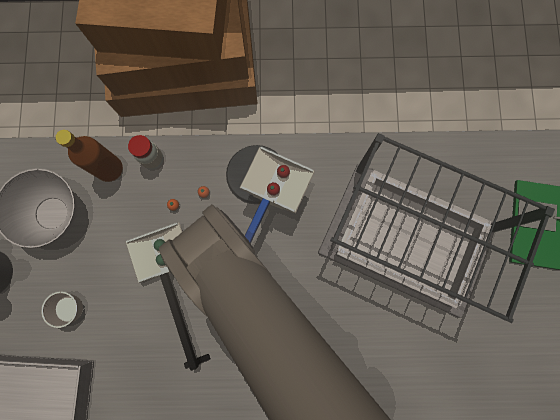

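Run:
```python
from h import *
for n in('side','top'):
    p,d,X,h=cloud(f"pics/{n}3.npz");O=w(RACK,[-20,325,0])
    c,s=np.cos(RACK[1]),np.sin(RACK[1]);q=X-RACK[0];lx=c*q[...,0]+s*q[...,1];ly=-s*q[...,0]+c*q[...,1]
    m=(d>0)&(X[...,2]>.06)&(abs(lx+20)<.08*1000)&(h[...,1]<70)&(h[...,2]>110)&(lx<.06)&(lx>-.1)&(abs(ly-.325)<.1)
    print(n,m.sum(),'lx',np.percentile(lx[m],[1,99]),'ly',np.percentile(ly[m],[1,99]))
    for a in np.arange(-.08,.05,.02):
        k=m&(lx>a)&(lx<a+.02);print(round(a,2),k.sum(),np.percentile(X[k][:,2],[3,50,97]).round(4) if k.sum()>5 else '')
```

```text
side 2802 lx [-0.07421821  0.02900462] ly [0.26435708 0.39271022]
-0.08 578 [0.0971 0.1231 0.1502]
-0.06 257 [0.0997 0.1186 0.1249]
-0.04 417 [0.0983 0.1134 0.1241]
-0.02 514 [0.0979 0.1102 0.124 ]
0.0 406 [0.0981 0.1126 0.1242]
0.02 627 [0.099  0.1196 0.1295]
0.04 0 
top 2327 lx [-0.07005523  0.02956831] ly [0.26237481 0.39081843]
-0.08 185 [0.1103 0.1297 0.1529]
-0.06 476 [0.0991 0.1123 0.1258]
-0.04 461 [0.0995 0.1129 0.126 ]
-0.02 511 [0.0983 0.1109 0.1257]
0.0 426 [0.1005 0.1135 0.1261]
0.02 268 [0.0997 0.1217 0.1317]
0.04 0
```

```bash
python3 -m jog '0 0 -4 0 0 0 2; 0 0 -8 0 0 0 2; 0 0 -12 0 0 0 2; 0 0 -15 0 0 0 2; 0 0 -15 0 0 0 2'
python3 -m jog '0 0 -15 0 0 0 2; 0 0 -15 0 0 0 2; 0 0 -15 0 0 0 2; 0 0 -15 0 0 0 2; 0 0 -15 0 0 0 2'
python3 -m jog '0 0 -15 0 0 0 2; 0 0 -15 0 0 0 2; 0 0 -15 0 0 0 2; 0 0 -15 0 0 0 2; 0 0 -15 0 0 0 2'
python3 -m jog '0 0 -15 0 0 0 2; 0 0 -15 0 0 0 2; 0 0 -15 0 0 0 2; 0 0 -15 0 0 0 2; 0 0 -15 0 0 0 2'
python3 - <<'E'
from h import *
st()
G=w(RACK,[-220,-30,0]);G[2]=.122
plan(G,down(RACK[1],-1),4)
E
```

```text
t: 11.65
eef_pos: [0.6003, 0.1235, 0.1226]
tool_rot: [0.599, -0.379, 0.597, 0.375]
contact_force: [-0.2, -0.7, -1.7]
gripper_width: 0.167
t: 12.15
eef_pos: [0.5682, 0.0566, 0.1226]
tool_rot: [0.6, -0.379, 0.597, 0.375]
contact_force: [-0.4, -0.0, -2.0]
gripper_width: 0.169
t: 12.65
eef_pos: [0.5359, -0.0111, 0.1226]
tool_rot: [0.6, -0.379, 0.596, 0.375]
contact_force: [0.5, 0.5, -2.0]
gripper_width: 0.168
t: 13.15
eef_pos: [0.5036, -0.0788, 0.1225]
tool_rot: [0.6, -0.379, 0.597, 0.375]
contact_force: [-0.7, 0.0, -2.3]
gripper_width: 0.166
t13.15 p [ 0.5036 -0.0788  0.1225] q [ 0.53  0.41 -0.6   2.02  0.32  0.8   0.86] F [-0.7  0.  -2.3] M [0.1  0.24 0.04] g0.166
[[0.007, -0.903, 0.431], [-0.002, 0.431, 0.903], [-1.0, -0.007, 0.001]]
0.11 0.45 -18.64 0.01 0.00 0.02
0.11 0.43 -18.64 0.01 0.00 0.02
0.11 0.41 -18.64 0.01 0.00 0.02
0.12 0.38 -18.64 0.01 0.00 0.02
```

```bash
python3 -m jog '0 0.4 -15 0 0 0 2; 0 0.4 -15 0 0 0 2; 0 0.4 -14 0 0 0 2; 0 0.4 -11 0 0 0 2; 0 0 -8 0 0 0 2'
python3 -m jog '0 0 -6 0 0 0 2; 0 0 -4 0 0 0 2; 0 0 -1 0 0 0 2; 0 0 0 0 0 0 2; 0 0 0 0 0 0 2'
python3 - <<'E'
from h import *
from station import bot
for n in("top","side"):
    c=bot.calibration(n);p,d=bot.read_camera(n)
    cv2.imwrite(f"pics/{n}4.png",p[:,:,::-1]);np.savez(f"pics/{n}4.npz",p=p,d=d,**{k:c[k] for k in c})
st()
o,p,r=cur()
P=p-r.apply([.019,0,0])
d=np.array([np.cos(RACK[1]),np.sin(RACK[1]),0])
print(((p-RACK[0])@d, (p-RACK[0])@np.array([-d[1],d[0],0])))
for a in (56,):
    rot=R.from_rotvec(-np.radians(a)*d)*r
    # pivot-fixed rows: step of 4 deg
    rr=r
    for k in range(1,15):
        nr=R.from_rotvec(-np.radians(4*k)*d)*r
        dp=nr.apply([.019,0,0])-rr.apply([.019,0,0])
        print((rr.inv().apply(dp)*1000).round(2),((rr.inv()*nr).as_rotvec()/np.radians(6)).round(3)) if k in(1,14) else 0
        rr=nr
E
```

```text
t: 13.65
eef_pos: [0.475, -0.1349, 0.1224]
tool_rot: [0.6, -0.379, 0.597, 0.375]
contact_force: [0.9, 0.4, -2.4]
gripper_width: 0.167
t: 14.15
eef_pos: [0.4711, -0.1433, 0.1225]
tool_rot: [0.6, -0.379, 0.596, 0.376]
contact_force: [-0.0, -0.0, -2.3]
gripper_width: 0.165
t14.25 p [ 0.4711 -0.1433  0.1224] q [ 0.66  0.38 -0.59  2.06  0.3   0.78  1.02] F [ 0.2 -0.  -1.9] M [ 0.07  0.2  -0.  ] g0.171
[[0.007, -0.903, 0.43], [-0.002, 0.43, 0.903], [-1.0, -0.007, 0.001]]
(np.float64(-0.21977569596627308), np.float64(-0.027678265360185927))
[-0.05  0.01 -1.33] [-0.005  0.667  0.004]
[-0.05  0.01 -1.33] [-0.005  0.667  0.004]
```

View pics/side4.png

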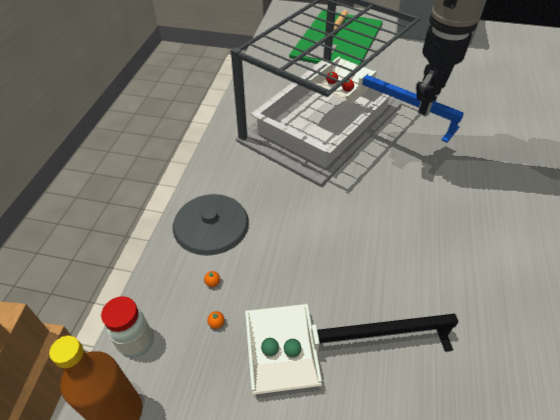

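View pics/top4.png

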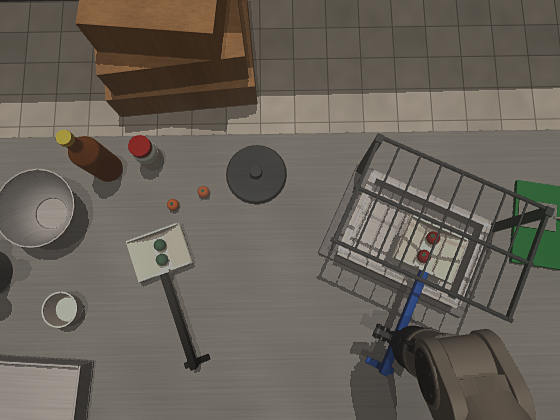

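Both tomatoes sit in the trough over the pan (top view (432,238), (424,256)); shelf and posts are clear. Pouring.

```bash
python3 -m jog '0 0 -0.7 0 0.33 0 2; 0 0 -1.3 0 0.67 0 2; 0 0 -1.3 0 0.67 0 2; 0 0 -1.3 0 0.67 0 2; 0 0 -1.3 0 0.67 0 2'
python3 -m jog '0 0 -0.7 0 0.33 0 2; 0 0 -0.7 0 0.33 0 2; 0 0 -0.7 0 0.33 0 2; 0 0 -0.7 0 0.33 0 2; 0 0 -0.7 0 0.33 0 2'
python3 -m jog '0 0 -0.7 0 0.33 0 2; 0 0 -0.7 0 0.33 0 2; 0 0 -0.7 0 0.33 0 2; 0 0 -0.7 0 0.33 0 2; 0 0 -0.7 0 0.33 0 2'
python3 - <<'E'
from h import *
from station import bot
for n in("top","side"):
    c=bot.calibration(n);p,d=bot.read_camera(n)
    cv2.imwrite(f"pics/{n}5.png",p[:,:,::-1]);np.savez(f"pics/{n}5.npz",p=p,d=d,**{k:c[k] for k in c})
a=cv2.imread("pics/side5.png")[0:200,210:480];b=cv2.imread("pics/top5.png")[120:400,310:560]
cv2.imwrite("pics/s5.png",cv2.resize(a,None,fx=2.9,fy=2.9));cv2.imwrite("pics/t5.png",cv2.resize(b,None,fx=2.1,fy=2.1))
st()
E
```

```text
t: 14.75
eef_pos: [0.4688, -0.1487, 0.1234]
tool_rot: [0.498, -0.434, 0.683, 0.311]
contact_force: [-0.0, -0.6, -2.5]
gripper_width: 0.164
t: 15.25
eef_pos: [0.4668, -0.1523, 0.1245]
tool_rot: [0.437, -0.459, 0.724, 0.272]
contact_force: [-0.7, -0.1, -2.2]
gripper_width: 0.166
t: 15.75
eef_pos: [0.4657, -0.1546, 0.1263]
tool_rot: [0.373, -0.481, 0.759, 0.231]
contact_force: [-1.3, -0.0, -1.7]
gripper_width: 0.165
t15.85 p [ 0.4658 -0.1537  0.1257] q [ 0.15  0.54 -0.4   1.97  0.74  1.27  0.43] F [ 0.3  1.  -2.8] M [ 0.9  -0.17 -0.01] g0.167
[[-0.259, -0.903, 0.342], [-0.557, 0.429, 0.711], [-0.789, -0.006, -0.614]]
```

View pics/s5.png

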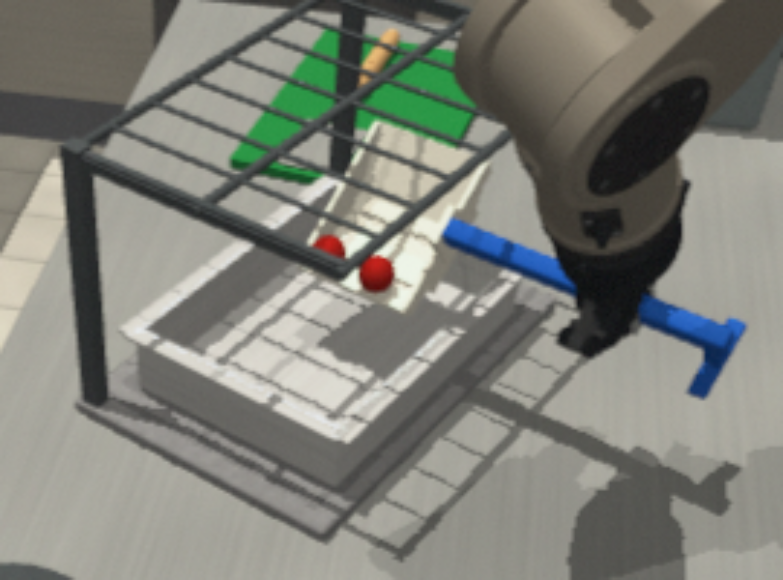

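View pics/t5.png

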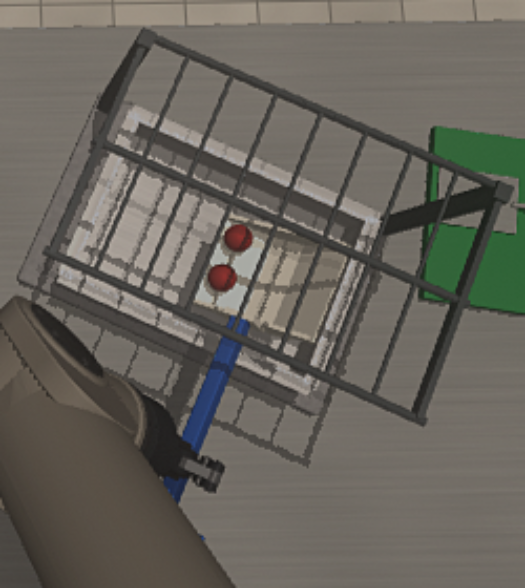

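Tomatoes have rolled to the low lip (side (325,250),(377,272) in the crop), about to drop in the pan's middle. Continuing.

```bash
python3 -m jog '0 0 -0.7 0 0.33 0 2; 0 0 -0.7 0 0.33 0 2; 0 0 -0.7 0 0.33 0 2; 0 0 -0.7 0 0.33 0 2; 0 0 -0.7 0 0.33 0 2'
python3 -m jog '0 0 -0.7 0 0.33 0 2; 0 0 -0.7 0 0.33 0 2; 0 0 -0.7 0 0.33 0 2; 0 0 -0.7 0 0.33 0 2; 0 0 0 0 0 0 2'
python3 - <<'E'
from h import *
from station import bot
for n in("top","side"):
    c=bot.calibration(n);p,d=bot.read_camera(n)
    cv2.imwrite(f"pics/{n}6.png",p[:,:,::-1]);np.savez(f"pics/{n}6.npz",p=p,d=d,**{k:c[k] for k in c})
a=cv2.imread("pics/side6.png")[0:200,210:480];b=cv2.imread("pics/top6.png")[120:400,310:560]
cv2.imwrite("pics/s6.png",cv2.resize(a,None,fx=2.9,fy=2.9));cv2.imwrite("pics/t6.png",cv2.resize(b,None,fx=2.1,fy=2.1))
st()
E
```

```text
t: 16.35
eef_pos: [0.4646, -0.1568, 0.1286]
tool_rot: [0.306, -0.499, 0.789, 0.189]
contact_force: [-0.5, -0.8, -1.8]
gripper_width: 0.164
t: 16.85
eef_pos: [0.4637, -0.158, 0.13]
tool_rot: [0.25, -0.511, 0.808, 0.155]
contact_force: [0.0, -0.8, -1.6]
gripper_width: 0.162
t16.95 p [ 0.4637 -0.1585  0.1306] q [-0.    0.68 -0.33  1.91  0.82  1.51  0.31] F [-0.3 -0.7 -1.6] M [ 1.16 -0.33  0.01] g0.169
[[-0.352, -0.903, 0.248], [-0.747, 0.43, 0.507], [-0.564, -0.006, -0.826]]
```

View pics/s6.png

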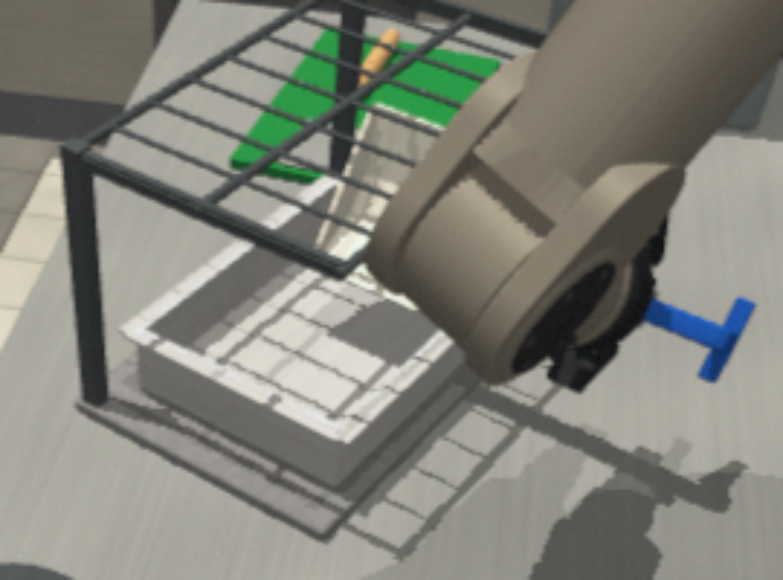

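View pics/t6.png

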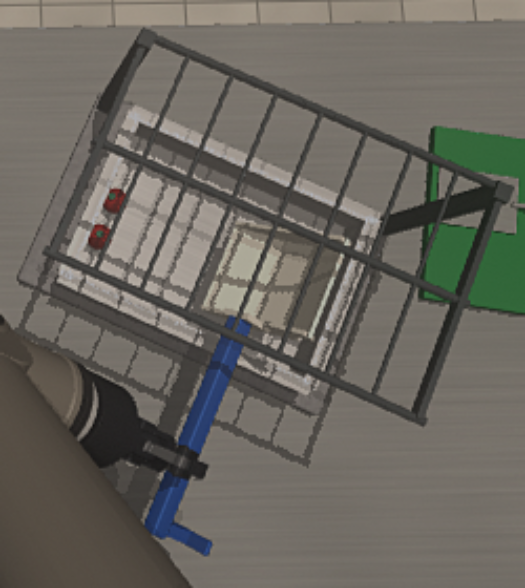

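```bash
python3 -m jog '0 0 1 0 -0.5 0 2; 0 0 2 0 -1 0 2; 0 0 2 0 -1 0 2; 0 0 2 0 -1 0 2; 0 0 2 0 -1 0 2'
python3 -m jog '0 0 2 0 -1 0 2; 0 0 2 0 -1 0 2; 0 0 2 0 -1 0 2; 0 0 2 0 -1 0 2; 0 0 1.5 0 -0.78 0 2'
python3 - <<'E'
from h import *
from station import bot
for n in("top","side"):
    c=bot.calibration(n);p,d=bot.read_camera(n)
    cv2.imwrite(f"pics/{n}7.png",p[:,:,::-1]);np.savez(f"pics/{n}7.npz",p=p,d=d,**{k:c[k] for k in c})
    X=cloud(f"pics/{n}7.npz");p,d,X,h=X
    r=(d>0)&((h[...,0]<6)|(h[...,0]>174))&(h[...,1]>110)&(X[...,1]<.0)&(X[...,0]<.95)&(X[...,0]>.4)
    k,l,s,cc=cv2.connectedComponentsWithStats(r.astype(np.uint8))
    cth,sth=np.cos(RACK[1]),np.sin(RACK[1])
    for i in range(1,k):
        if s[i,4]>8:
            q=X[l==i].mean(0)-RACK[0];print(n,cc[i].round(),s[i,4],'rack',[round(cth*q[0]+sth*q[1],3),round(-sth*q[0]+cth*q[1],3),round(q[2],3)])
a=cv2.imread("pics/side7.png")[0:200,210:480]
cv2.imwrite("pics/s7.png",cv2.resize(a,None,fx=2.9,fy=2.9))
st()
E
```

```text
t: 17.45
eef_pos: [0.4667, -0.1531, 0.1252]
tool_rot: [0.435, -0.46, 0.725, 0.27]
contact_force: [-0.6, -0.6, -2.1]
gripper_width: 0.165
t: 17.95
eef_pos: [0.4697, -0.1462, 0.1225]
tool_rot: [0.601, -0.379, 0.596, 0.375]
contact_force: [-0.8, -0.1, -2.6]
gripper_width: 0.167
top [364. 215.] 65 rack [np.float64(0.007), np.float64(0.118), np.float64(0.041)]
top [356. 232.] 68 rack [np.float64(-0.036), np.float64(0.119), np.float64(0.041)]
t18.05 p [ 0.4683 -0.1484  0.1218] q [ 0.67  0.38 -0.59  2.06  0.3   0.78  1.02] F [ 0.1 -0.8 -2.2] M [0.04 0.23 0.  ] g0.167
[[0.005, -0.9, 0.437], [-0.003, 0.437, 0.9], [-1.0, -0.006, -0.001]]
```

View pics/s7.png

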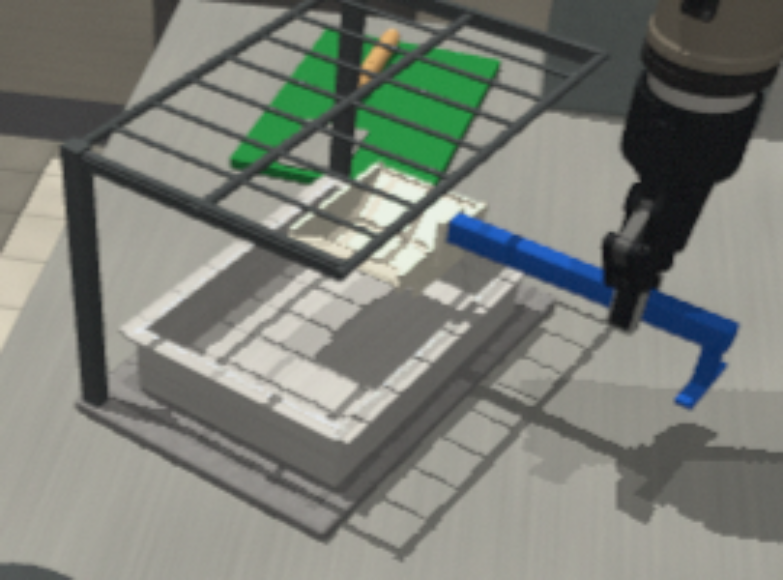

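Both tomatoes are in the pan (rack x 7/-36 mm, y 118 mm, tops at 41 mm); scoop empty and level. Withdrawing sideways the way it came.

```bash
python3 -m jog '0 0 5 0 0 0 2; 0 0 12 0 0 0 2; 0 0 18 0 0 0 2; 0 0 20 0 0 0 2; 0 0 20 0 0 0 2'
python3 -m jog '0 0 20 0 0 0 2; 0 0 20 0 0 0 2; 0 0 20 0 0 0 2; 0 0 20 0 0 0 2; 0 0 20 0 0 0 2'
python3 -m jog '0 0 20 0 0 0 2; 0 0 20 0 0 0 2; 0 0 20 0 0 0 2; 0 0 20 0 0 0 2; 0 0 20 0 0 0 2'
python3 -m jog '0 0 20 0 0 0 2; 0 0 20 0 0 0 2; 0 0 15 0 0 0 2; 0 0 10 0 0 0 2; 0 0 5 0 0 0 2'
python3 - <<'E'
from h import *
st()
G=np.array([.4665,.0948,.0900])
plan(G,down(SC[1],-1),16)
E
```

```text
t: 18.55
eef_pos: [0.5036, -0.0737, 0.1218]
tool_rot: [0.599, -0.38, 0.596, 0.376]
contact_force: [-0.6, 0.0, -2.1]
gripper_width: 0.168
t: 19.05
eef_pos: [0.5461, 0.0171, 0.1218]
tool_rot: [0.599, -0.38, 0.596, 0.377]
contact_force: [0.3, 0.7, -2.2]
gripper_width: 0.166
t: 19.55
eef_pos: [0.5887, 0.1076, 0.1218]
tool_rot: [0.599, -0.38, 0.596, 0.376]
contact_force: [-0.5, -0.8, -1.6]
gripper_width: 0.166
t: 20.05
eef_pos: [0.6187, 0.1687, 0.1218]
tool_rot: [0.599, -0.38, 0.596, 0.376]
contact_force: [0.7, 0.1, -2.4]
gripper_width: 0.166
t20.05 p [0.6187 0.1687 0.1218] q [ 0.05  0.6  -0.58  1.71  0.4   0.95  0.44] F [ 0.7  0.1 -2.4] M [ 0.06  0.24 -0.02] g0.166
[[0.006, -0.904, 0.429], [-0.002, 0.429, 0.904], [-1.0, -0.007, 0.001]]
1.94 6.63 -8.26 -0.47 -0.00 0.00
1.94 7.03 -7.92 -0.47 -0.00 0.00
1.94 7.41 -7.56 -0.47 -0.00 0.00
1.94 7.78 -7.18 -0.47 -0.00 0.00
1.95 8.13 -6.79 -0.47 -0.00 0.00
1.95 8.45 -6.37 -0.47 -0.00 0.00
1.95 8.76 -5.95 -0.47 -0.00 0.00
1.95 9.04 -5.50 -0.47 -0.00 0.00
1.96 9.30 -5.05 -0.47 -0.00 0.00
1.96 9.54 -4.58 -0.47 -0.00 0.00
1.96 9.76 -4.10 -0.47 -0.00 0.00
1.97 9.95 -3.61 -0.47 -0.00 0.00
1.97 10.11 -3.11 -0.47 -0.00 0.00
1.98 10.25 -2.61 -0.47 -0.00 0.00
1.98 10.37 -2.10 -0.47 -0.00 0.00
1.98 10.46 -1.58 -0.47 -0.00 0.00
```

```bash
python3 -m jog '0 6.5 -8 -0.47 0 0 2; 0 7 -8 -0.47 0 0 2; 0 7.5 -7.5 -0.47 0 0 2; 0 8 -7 -0.47 0 0 2; 0 8 -7 -0.47 0 0 2'
python3 -m jog '0 8.5 -6.5 -0.47 0 0 2; 0 9 -6 -0.47 0 0 2; 0 9 -5.5 -0.47 0 0 2; 2 9 -5 -0.47 0 0 2; 3 9.5 -4.5 -0.47 0 0 2'
python3 -m jog '5 10 -4 -0.47 0 0 2; 6 10 -3.5 -0.47 0 0 2; 6 10 -3 -0.47 0 0 2; 5 10 -2.5 -0.47 0 0 2; 5 10.5 -2 -0.47 0 0 2'
python3 -m jog '0 10 -1.5 -0.47 0 0 2; 0 0 0 0 0 0 2; 0 0 0 0 0 0 2'
python3 - <<'E'
from h import *
from station import bot
st()
G=np.array([.4665,.0948,.0265])
plan(G,down(SC[1],-1),1)
for n in("top","side"):
    c=bot.calibration(n);p,d=bot.read_camera(n)
    cv2.imwrite(f"pics/{n}8.png",p[:,:,::-1]);np.savez(f"pics/{n}8.npz",p=p,d=d,**{k:c[k] for k in c})
fitscoop('8')
p,d,X,h=cloud("pics/side8.npz")
wm=(d>0)&(h[...,1]<60)&(h[...,2]>150)&(X[...,2]<.2)&(X[...,2]>.02)&(np.linalg.norm(X[...,:2]-[.654,.164],axis=-1)<.1)
P=X[wm];c,s=np.cos(.352),np.sin(.352);q=P-np.array([.654,.164,0]);lx=c*q[:,0]+s*q[:,1];ly=-s*q[:,0]+c*q[:,1]
for a in np.arange(-.06,.06,.02):
    m=(lx>a)&(lx<a+.02);print(round(a,2),m.sum(),np.percentile(P[m,2],[3,50,97]).round(4),'lips',[np.percentile(P[m&k,2],96).round(4) for k in(ly>.05,ly<-.05)])
E
```

```text
t: 20.55
eef_pos: [0.5707, 0.1429, 0.1216]
tool_rot: [0.548, -0.45, 0.546, 0.446]
contact_force: [-0.2, 0.6, -1.1]
gripper_width: 0.169
t: 21.05
eef_pos: [0.5233, 0.1199, 0.1165]
tool_rot: [-0.489, 0.514, -0.487, -0.509]
contact_force: [0.5, -0.2, -1.7]
gripper_width: 0.168
t: 21.55
eef_pos: [0.4755, 0.0977, 0.089]
tool_rot: [-0.422, 0.57, -0.421, -0.565]
contact_force: [0.4, 0.0, -1.9]
gripper_width: 0.165
t: 21.85
eef_pos: [0.4672, 0.094, 0.0893]
tool_rot: [-0.409, 0.58, -0.407, -0.575]
contact_force: [0.2, -0.2, -1.4]
gripper_width: 0.171
t21.85 p [0.4672 0.094  0.0893] q [ 0.33  0.47 -0.8   2.1   0.5   0.75  1.12] F [ 0.2 -0.2 -1.4] M [-0.08  0.21  0.01] g0.171
[[0.007, -0.943, -0.334], [-0.003, -0.334, 0.943], [-1.0, -0.006, -0.005]]
62.84 0.79 1.32 -0.11 -0.05 0.06
side 335 mean [0.4101 0.0847 0.0916] dir [0.179 0.275 0.945] yaw 56.9 pitch up 70.9
side 970 mean [0.5385 0.125  0.1137] dir [ 0.941  0.339 -0.009] yaw 19.8 pitch up -0.5
top 141 mean [0.5301 0.1191 0.1179] dir [ 0.914  0.407 -0.004] yaw 24.0 pitch up -0.2
-0.06 431 [0.0656 0.094  0.1179] lips [np.float64(0.0976), np.float64(0.0967)]
-0.04 678 [0.0648 0.0764 0.0916] lips [np.float64(0.0923), np.float64(0.0927)]
-0.02 684 [0.0647 0.0763 0.0914] lips [np.float64(0.0923), np.float64(0.0917)]
0.0 689 [0.0647 0.0762 0.0916] lips [np.float64(0.0925), np.float64(0.0922)]
0.02 697 [0.0647 0.076  0.0916] lips [np.float64(0.0923), np.float64(0.0921)]
0.04 401 [0.0651 0.0888 0.0973] lips [np.float64(0.0973), np.float64(0.0966)]
```

View pics/side8.png

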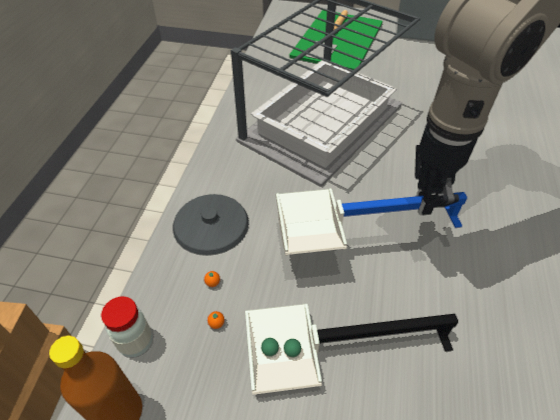

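Scoop is empty and level over its old spot, trough at (310,220). Lowering.

```bash
python3 -m jog '10 0 0 0 0 0 2; 15 0 0 0 0 0 2; 15 0 0 0 0 0 2; 10 0 0 0 0 0 2; 6 0 0 0 0 0 2'
python3 -m jog '3 0 0 0 0 0 2; 2 0 0 0 0 0 2; 1 0 0 0 0 0 2; 0.5 0 0 0 0 0 2; 0 0 0 0 0 0 2'
python3 -c "
from h import *
st()"
```

```text
t: 22.45
eef_pos: [0.4668, 0.0943, 0.0319]
tool_rot: [-0.408, 0.58, -0.407, -0.576]
contact_force: [-0.1, 0.1, -2.2]
gripper_width: 0.169
t: 22.95
eef_pos: [0.4675, 0.0943, 0.0269]
tool_rot: [-0.408, 0.58, -0.407, -0.575]
contact_force: [0.2, 0.1, -2.0]
gripper_width: 0.165
t22.95 p [0.4675 0.0943 0.0269] q [ 0.24  0.57 -0.7   2.14  0.63  0.64  1.  ] F [ 0.2  0.1 -2. ] M [0.03 0.09 0.  ] g0.165
[[0.007, -0.942, -0.336], [-0.002, -0.336, 0.942], [-1.0, -0.006, -0.004]]
```

```bash
python3 -m jog '0.5 0 0 0 0 0 2; 0 0 0 0 0 0 2; 0.5 0 0 0 0 0 2; 0 0 0 0 0 0 2'
python3 -c "
from h import *
st()"
```

```text
t: 23.35
eef_pos: [0.4675, 0.0942, 0.0267]
tool_rot: [-0.408, 0.581, -0.407, -0.575]
contact_force: [-3.2, -3.2, 12.6]
gripper_width: 0.167
t23.35 p [0.4675 0.0942 0.0267] q [ 0.24  0.57 -0.7   2.14  0.64  0.64  1.  ] F [-3.2 -3.2 12.6] M [-0.24  0.83 -0.02] g0.167
[[0.008, -0.942, -0.336], [-0.003, -0.336, 0.942], [-1.0, -0.006, -0.006]]
```

Seated (upward contact of about 12 N). Backing off slightly, then releasing gently.

```bash
python3 -m jog '-0.5 0 0 0 0 0 2; 0 0 0 0 0 0 2; 0 0 0 0 0 0 2' 20
python3 -m jog '0 0 0 0 0 0 18; 0 0 0 0 0 0 22; 0 0 0 0 0 0 28; 0 0 0 0 0 0 40; 0 0 0 0 0 0 60'
python3 -m jog '0 0 0 0 0 0 75; 0 0 0 0 0 0 85; 0 0 0 0 0 0 85; -5 0 0 0 0 0 85; -10 0 0 0 0 0 85'
python3 -m jog '-20 0 0 0 0 0 85; -20 0 0 0 0 0 85; -25 0 0 0 0 0 85; -25 0 0 0 0 0 85; -20 0 0 0 0 0 85'
python3 -m jog '-15 0 0 0 0 0 85; 0 20 -10 0 0 0 85; 0 20 -20 0 0 0 85; 0 0 -20 0 0 0 85; 0 0 -15 0 0 0 85'
python3 -m jog '0 0 -20 0 0 0 85; 0 0 -20 0 0 0 85; 0 0 -10 0 0 0 85; 0 0 0 0 0 0 85; 0 0 0 0 0 0 85'
python3 - <<'E'
from h import *
from station import bot
for n in("top","side"):
    c=bot.calibration(n);p,d=bot.read_camera(n)
    cv2.imwrite(f"pics/{n}9.png",p[:,:,::-1]);np.savez(f"pics/{n}9.npz",p=p,d=d,**{k:c[k] for k in c})
st();fitscoop('9')
for n in("top","side"):
    p,d,X,h=cloud(f"pics/{n}9.npz")
    r=(d>0)&((h[...,0]<6)|(h[...,0]>174))&(h[...,1]>110)&(X[...,1]<.0)&(X[...,0]<.95)&(X[...,0]>.4)
    k,l,s,cc=cv2.connectedComponentsWithStats(r.astype(np.uint8))
    cth,sth=np.cos(RACK[1]),np.sin(RACK[1])
    for i in range(1,k):
        if s[i,4]>8:
            q=X[l==i].mean(0)-RACK[0];print(n,cc[i].round(),s[i,4],'rack',[round(cth*q[0]+sth*q[1],3),round(-sth*q[0]+cth*q[1],3),round(q[2],3)])
E
```

```text
t: 23.65
eef_pos: [0.4675, 0.0942, 0.0267]
tool_rot: [-0.408, 0.58, -0.407, -0.575]
contact_force: [-1.8, -0.0, 8.6]
gripper_width: 0.168
t: 24.15
eef_pos: [0.4672, 0.0942, 0.026]
tool_rot: [-0.408, 0.58, -0.407, -0.576]
contact_force: [-0.8, -0.1, -0.1]
gripper_width: 0.621
t: 24.65
eef_pos: [0.4665, 0.0942, 0.0412]
tool_rot: [-0.408, 0.58, -0.407, -0.576]
contact_force: [-0.1, 0.1, -0.3]
gripper_width: 0.994
t: 25.15
eef_pos: [0.4665, 0.0948, 0.1532]
tool_rot: [-0.408, 0.581, -0.406, -0.575]
contact_force: [-0.1, 0.8, -0.5]
gripper_width: 0.993
t: 25.65
eef_pos: [0.45, 0.0183, 0.1666]
tool_rot: [-0.408, 0.58, -0.407, -0.575]
contact_force: [-0.3, 0.1, -0.8]
gripper_width: 0.989
t: 26.15
eef_pos: [0.4669, -0.0264, 0.1665]
tool_rot: [-0.408, 0.58, -0.407, -0.576]
contact_force: [-0.4, 0.5, -0.1]
gripper_width: 0.994
t26.25 p [ 0.4669 -0.0261  0.1665] q [ 0.66  0.33 -0.87  2.06  0.33  0.88  1.53] F [ 0.2 -0.2  1.5] M [-0.    0.   -0.05] g0.997
[[0.006, -0.941, -0.337], [-0.002, -0.337, 0.941], [-1.0, -0.005, -0.004]]
side 1331 mean [0.5007 0.1116 0.051 ] dir [0.943 0.333 0.006] yaw 19.4 pitch up 0.3
top 322 mean [0.4555 0.091  0.0554] dir [0.929 0.371 0.001] yaw 21.8 pitch up 0.1
top [364. 215.] 66 rack [np.float64(0.007), np.float64(0.118), np.float64(0.041)]
top [356. 232.] 69 rack [np.float64(-0.036), np.float64(0.118), np.float64(0.041)]
```

View pics/side9.png

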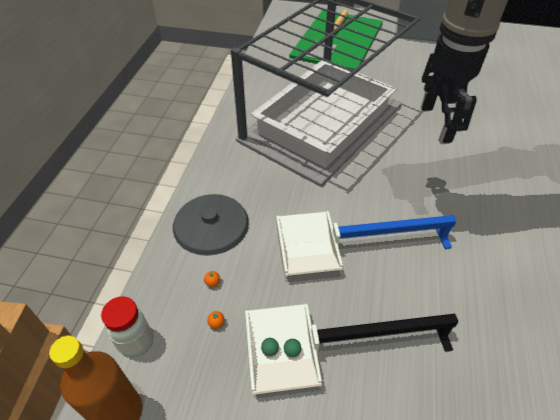

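View pics/top9.png

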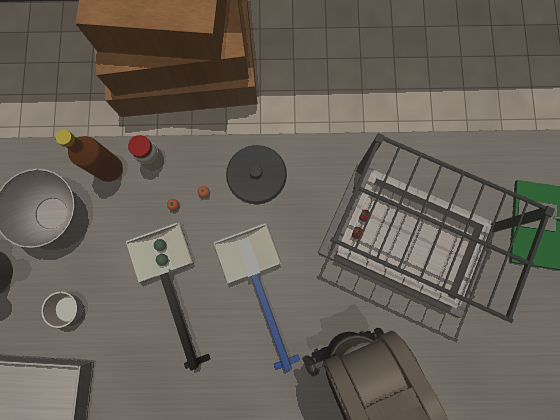

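The blue scoop lies upright and empty at (247,254) in the top view. The tomatoes rest in the pan at (364,215) and (356,232), and the gripper is clear of everything.

```bash
python3 -c "
from station import bot
print(bot.hand_in())"
```

```text
the job is handed in; nothing more can be done
None
```

I poured both tomatoes into the foil pan and handed the job in at about 26 s. I gripped the blue-handled scoop by its bar and slid it in under the shelf from the rack's open left side. I then rolled it about 56° over the pan, brought it back out the same way, and set it down empty where it had been.

**Last checks, just before handing in:**
- **Tomatoes:** The top camera shows both at rest on the pan floor, about 118 mm left of the pan centre, one at 7 mm and one at -36 mm front to back. They had not moved between the two readings.
- **Not confirmed by the side camera:** It could not see them, because the pan's near wall hides that spot.
- **Scoop:** It lies level and upright on the table (handle pitch under 0.5°) and is empty.
- **Contact:** The only contact force above sensor noise was about 13 N, while seating the scoop on the table. I saw no sign of touching the rack. The gripper is open and clear of everything.

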